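# Empty the marking machine's dial into the slotted rack and scan the rack

### The arm

A 6-joint arm with a two-finger parallel gripper is mounted at the origin on the work surface. World frame = base frame: x ahead of the robot, y to its left, z up, the work surface at z = 0. Lengths are in m, angles in degrees, forces in N, time in s.
With the tool pointing down it reaches from about 0.3 to 0.775 m from the base axis. Payload 14.6 kg.
Tool frame: the origin (TCP) lies midway between the tips of the shut fingers; the grasp point (between the pads) lies arm.grip_point_offset behind it (arm.grip_point_offset is the distance from the TCP to the grasp point, in m); z points along the fingers, y is the line along which they close (so a half turn about z gives the same grasp; the last joint's range is limited). The gripper opens to 94 mm and grips with 3 to 60 N. Pads are 16 mm wide; open, the fingers measure 119 mm over their backs; the gripper's body (75 mm by 177 mm) begins 78 mm behind the grasp point.
Start: joints at [68.778, 17.183, 87.147, -0, 75.671, -3.816], TCP at [0.165, 0.525, 0.205] pointing down, gripper open.
Joint ranges: [-173.82, 173.82], [-45.26, 126.66], [13.44, 144.39], [-59.66, 239.66], [0, 175.72], [-146.38, 146.38]. Speed limits (degrees/s): [127.2, 127.2, 147.25, 180, 180, 180].

### API

Orientations are given as a 3x3 rotation matrix whose columns are the frame's x, y, z axes.
In Python, from plant import arm gives the robot as it stands. The module is installed in compiled form; this text tells all that it offers.
- The arm moves only by the shell command python3 -m handwheel 'ROWS' [FORCE]. ROWS is JSON, a list of rows, each a list of 7 numbers: the shift along the world's x, y, z in m, then the turn, a rotation vector about the world's x, y, z in rad, then the closure, from -1 (fully open) to 1 (shut). A call has 1 to 20 rows; each row is the pose to reach, as a shift and turn from the pose commanded when the call began; what a row does not reach only later rows make up. A row lasts 1/10 s, in which the tool goes at most 50 mm and 8.59 degrees, less where a joint would pass 70% of its speed; a pose out of reach is approached as far as the arm can. A call with a gripper value outside its range is refused whole. The fingers move at their own pace and stop on an object; FORCE is the grip in N (left out, the last holds). Time passes only in rows, so rows that repeat a pose let the fingers close. It gives the time, the measured TCP pose, the force, the opening and the grip force at its end, in the units of the state.
- arm.get_state(): the state, without advancing time (a new reading comes with each control period).
- arm.camera(name): name is "side" or "top" or "wrist"; returns a dict with "pixels" (384x512x3 uint8, red, green, blue), "camera_matrix" (3x3 intrinsics, pixels), "k1" (the pictures are not rectified: a ray, as slopes to the right and down, at radius r is drawn at 1 + k1 r^2 times it, then the intrinsics apply), "origin" and "attitude" of the camera in the world. Camera axes: x right, y up, looking along -z (the intrinsics and any distortion apply to the point x, -y, -z); pixel columns grow to the right and rows downward; lengths in m; the calibration is good to about 2 mm. A picture is of the moment at which its call begins. There is no depth.
- arm.close_job(): hands the job in; it is judged then, once.
Trained networks look in the newest picture that a camera, given by its name, has taken for a name from the list of things; names that differ only in an ending like _2 or _b are one class to them, and where a whole thing is asked for, a point or a joint stands for the part that bears it (a point fixed in the world has none). Each returns a list of dicts, best first, with "p" (0 to 1); they miss things now and then, are a little off and sometimes report something else, mostly with a low value. They report only what shows in the picture. A call takes as long as a camera call.
- arm.look_for(query, camera): "location" ([x, y, z] in m, in the coordinates of the camera as it stood for that picture, good to about 4 mm: the middle of the surface that is visible of it).
- arm.masks_of(query, camera): "region" (384x512 bool, what is visible of it).
The state is a dict: "t": time; "joint_pos": joint angles; "joint_vel": joint speeds; "effort": joint torques, N m; "tcp_pos": TCP position; "orientation": TCP orientation; "wrist_force": force on the tool from outside, world axes, zero at the start; "wrist_torque": the same for the moment, N m; "gripper_width": finger opening in m; "grip_force": force on a finger pad.
Only numpy, scipy, OpenCV 4.12 (cv2) and the standard library are available. Lean on these libraries where they do the work, as an engineer would, in place of code of your own. Each camera call takes 0.05 s, during which the arm holds its last target. There are 200 camera calls.

### The job

Clear the marked blanks from the marking machine: turn its dial by the knobs until a nest with a blank is at the middle of the guard's gap, facing you, lift the blank straight up out of the nest there, and stand it upright on its short edge, centred in a slot of its own in the slotted rack, until every blank is racked. Then take the hand scanner from its holder, hold it still for a second with its nose about 8 cm from the middle of the rack's label and pointing squarely at it, and set it back in its holder. Leave the other things on the bench alone.

Things in the scene. Friction and masses are not known exactly. Their poses are not given: they have to be found in the camera images.
- marker: bench marking machine, fixed: base plate 430 x 420 mm, blue column and head at the rear, and a guard of steel rods 135 mm over the bench above the rear half of its dial (rods 90 to 195 mm from the dial's axis, posts at 195 mm). Origin: on the dial's axis at bench height. Its x points to the column; the open front, whose middle line is the guard's gap, is on its -x side, towards the robot.
- dial (a joint): the dial: aluminium plate, 350 mm diameter, top 40 mm over the bench, turning about the vertical through the marker's origin. Angle in rad, 0 at the start, growing counter-clockwise seen from above; turns many turns either way and stays where it is left (1 to 2 N at a knob moves it).
- nest0 (a point): one of six equal nests, 60 deg apart all round the dial: a rest sloping 30 deg, 36 mm wide (narrower than a blank), a lip at its low outer end and two low side guides along the lower half. A blank in it slopes 30 deg, low end outwards, held only by its weight. This point: where that blank's centre lies, 115 mm from the dial's axis, 82 mm over the bench.
- knob0 (a point): one of six equal upright round black knobs on the dial, each midway between two nests (60 deg apart all round), 150 mm from the axis: 19 mm diameter, from 40 to 86 mm over the bench; gripped or pushed to turn the dial. This point: on the knob's axis, 68 mm over the bench.
- blank0: flat steel blank 100 x 60 x 4 mm with a 24 mm square window, 0.15 kg, at the start in a nest of the dial. Origin: its centre. x along its 100 mm length (in the nest x points inwards, up the slope), y along its 60 mm width, z through its thickness (in the nest upwards). May be absent.
- blank1: another steel blank, same as blank0; may be absent.
- blank2: another steel blank, same as blank0; may be absent.
- blank3: another steel blank, same as blank0; may be absent.
- blank4: another steel blank, same as blank0; may be absent.
- blank5: another steel blank, same as blank0; may be absent.
- rack: grey slotted rack, loose, 1.6 kg. Origin: centre of its underside. Foot 166 x 100 mm; five slots running along its y (80 mm long, ends open), middles at x = -56, -28, 0, 28, 56 mm, 7.5 mm wide with rounded mouths; slot floor 12 mm, divider tops 46 mm over the bench. Its -x end carries the label and faces the robot. A blank standing in a slot on its short edge has its centre 62 mm over the bench.
- label (a point): middle of the paper barcode label, 70 x 40 mm, on a sloping black board at the rack's near end: 105 mm from the rack's origin along its -x, 62 mm up. Frame: x straight out of the label, towards the robot and 35 deg upwards; y along its width, z up along its height.
- holder: dark steel fork holder, fixed: foot, rear post, two level prongs along its x with 34 mm between them, tops 112 mm over the bench, 6 mm stops at both ends. Origin: on the bench, 112 mm under the scanner's origin when that hangs in place; x = the way the scanner's nose then points. The scanner goes out and back in from straight above.
- scanner: gun-shaped hand barcode scanner, about 0.22 kg, hanging in the holder. Origin: middle of the underside of its head; the head is 95 (x) x 48 (y) x 36 (z) mm above that, nose towards +x, reading along +x. Handle 26 x 24 mm, hanging 80 mm down from the head, its middle 17 mm behind the origin. Grip the head across its 48 mm width.
- nose (a point): middle of the scanner's reading window, 52 mm ahead of the scanner's origin and 20 mm above it; axes as the scanner's; the reading beam starts here and runs along +x.
- bracket_a: a bent steel saddle bracket 120 x 60 x 38 mm, to be left alone; origin under its middle
- jar: lidded jar, 60 mm diameter, 90 mm tall, to be left alone; origin under its middle
- wrench: wrench, 180 mm, lying flat, to be left alone
- tape: tape measure 70 x 36 x 66 mm, to be left alone; origin under its middle

How it is judged (in metres and radians):
On the way, in this order (a step that is already met when the one before it is completed fails the run):
1. every blank stands on its short edge, right down in a slot of the rack (z of blank0 in the frame of rack between 0.057 and 0.067 m and y of blank0 in the frame of rack between -0.025 and 0.025 m and x of blank0 in the frame of rack between -0.075 and 0.075 m and angle between the x axis of each of blank0, blank1, blank2, blank3, blank4, blank5 and the z axis of rack, either way round below 0.25 rad and z of blank1 in the frame of rack between 0.057 and 0.067 m and y of blank1 in the frame of rack between -0.025 and 0.025 m and x of blank1 in the frame of rack between -0.075 and 0.075 m and z of blank2 in the frame of rack between 0.057 and 0.067 m and y of blank2 in the frame of rack between -0.025 and 0.025 m and x of blank2 in the frame of rack between -0.075 and 0.075 m and z of blank3 in the frame of rack between 0.057 and 0.067 m and y of blank3 in the frame of rack between -0.025 and 0.025 m and x of blank3 in the frame of rack between -0.075 and 0.075 m and z of blank4 in the frame of rack between 0.057 and 0.067 m and y of blank4 in the frame of rack between -0.025 and 0.025 m and x of blank4 in the frame of rack between -0.075 and 0.075 m and z of blank5 in the frame of rack between 0.057 and 0.067 m and y of blank5 in the frame of rack between -0.025 and 0.025 m and x of blank5 in the frame of rack between -0.075 and 0.075 m), for 0.3 s.
2. the scanner is held still, nose 45 to 115 mm from the label, its beam meeting the label plane's middle within 15 mm and square on within 0.6 rad, for 0.8 s (x of label in the frame of nose between 0.045 and 0.115 m and y of label in the frame of nose between -0.015 and 0.015 m and z of label in the frame of nose between -0.015 and 0.015 m and angle between the x axis of scanner and the x axis of label, either way round below 0.6 rad and linear speed of scanner below 0.03 m/s and angular speed of scanner below 0.15 rad/s), for 0.8 s.
At the end, for the whole second after the job is handed in: Each blank stands on its short edge in a rack slot (centre 62+-5 mm over the rack's underside, within 25 mm of its middle line, upright within 0.25 rad); rack flat; scanner in its holder (15 mm sideways, 6 mm in height, 0.12 rad tilt, 0.3 rad turn); all at rest (all of step 1 and z of scanner in the frame of holder between 0.106 and 0.118 m and horizontal distance between scanner and holder below 0.015 m and angle between scanner's own z axis and vertical below 0.12 rad and angle between the x axis of scanner and the x axis of holder, either way round below 0.3 rad and linear speed of each of scanner, rack, blank0, blank1, blank2, blank3, blank4, blank5 below 0.02 m/s and angle between rack's own z axis and vertical below 0.05 rad); the robot touches nothing.
It fails at once if a blank is lifted out of its nest elsewhere than at the guard's gap (behind the dial's axis or over 65 mm from the gap's middle line) ((z of blank0 in the frame of marker between 0.115 and 0.14 m and horizontal distance between blank0 and marker below 0.15 m and (x of blank0 in the frame of marker above 0 m or y of blank0 in the frame of marker above 0.065 m or y of blank0 in the frame of marker below -0.065 m)) or (z of blank1 in the frame of marker between 0.115 and 0.14 m and horizontal distance between blank1 and marker below 0.15 m and (x of blank1 in the frame of marker above 0 m or y of blank1 in the frame of marker above 0.065 m or y of blank1 in the frame of marker below -0.065 m)) or (z of blank2 in the frame of marker between 0.115 and 0.14 m and horizontal distance between blank2 and marker below 0.15 m and (x of blank2 in the frame of marker above 0 m or y of blank2 in the frame of marker above 0.065 m or y of blank2 in the frame of marker below -0.065 m)) or (z of blank3 in the frame of marker between 0.115 and 0.14 m and horizontal distance between blank3 and marker below 0.15 m and (x of blank3 in the frame of marker above 0 m or y of blank3 in the frame of marker above 0.065 m or y of blank3 in the frame of marker below -0.065 m)) or (z of blank4 in the frame of marker between 0.115 and 0.14 m and horizontal distance between blank4 and marker below 0.15 m and (x of blank4 in the frame of marker above 0 m or y of blank4 in the frame of marker above 0.065 m or y of blank4 in the frame of marker below -0.065 m)) or (z of blank5 in the frame of marker between 0.115 and 0.14 m and horizontal distance between blank5 and marker below 0.15 m and (x of blank5 in the frame of marker above 0 m or y of blank5 in the frame of marker above 0.065 m or y of blank5 in the frame of marker below -0.065 m))).
It fails at once if a bystander on the bench (bracket, jar, wrench, tape measure) is moved more than 40 mm (distance of any of bracket_a, jar, wrench, tape from where it was at the start of the episode above 0.04 m).
Of blank0, blank1, blank2, blank3, blank4, blank5 only 3 to 4 are there at a start; the rules pass over those that are not, and their reading is None.
At some moment in a run one of rack may be knocked a few centimetres aside while the robot is not near it.
It also fails if it takes over 210 s, if anything falls off the work surface, if the arm or the gripper's body presses on something with over 40 N, if the wrist force passes 120 N, or if a joint passes its speed limit or range.

## Working session

There is one attempt and no reset: what is moved stays moved. The work goes in short steps, Python scripts to look and compute and a shell command to move; the robot and the scene stay as the last step left them, time stands still between calls to the robot, and variables do not carry over. Pictures are saved under pics/ and viewed, at most 14 in all, crops included, and the job is handed in when it is done.

```bash
mkdir -p pics; cat > h.py <<'E'
import numpy as np, cv2
from plant import arm
def snap(n,f=None):
    c=arm.camera(n)
    if f: cv2.imwrite('pics/'+f,cv2.cvtColor(c['pixels'],cv2.COLOR_RGB2BGR))
    return c
def world(c,p): return np.array(c['origin'])+np.array(c['attitude'])@np.array(p)
def proj(c,P):
    q=np.array(c['attitude']).T@(np.array(P,float)-np.array(c['origin'])); a,b=q[0]/-q[2],-q[1]/-q[2]
    s=1+c['k1']*(a*a+b*b); u=np.array(c['camera_matrix'])@[a*s,b*s,1]; return u[:2]
def pix2plane(c,u,v,z):
    K=np.array(c['camera_matrix']); d=np.linalg.inv(K)@[u,v,1]; r=d[:2].copy()
    for _ in range(20): r=d[:2]/(1+c['k1']*(r@r))
    w=np.array(c['attitude'])@[r[0],-r[1],-1]; o=np.array(c['origin']); return o+w*(z-o[2])/w[2]
def find(c,n,q,k=6):
    for d in arm.look_for(q,n)[:k]: print(n,q,np.round(world(c,d['location']),3),round(d['p'],2))
E
python3 - <<'E'
from h import *
print(arm.get_state(), arm.grip_point_offset)
for n in ('top','side'):
    c=snap(n,n+'0.png'); print(n,c['origin'],np.round(c['attitude'],3).tolist(),np.round(c['camera_matrix'],1).tolist(),c['k1'])
    for q in ('marker','dial','blank0','rack','label','holder','scanner','nose','knob0','nest0','bracket_a','jar','wrench','tape'): find(c,n,q)
E
```

```text
{'t': 0.0, 'joint_pos': array([ 6.87777483e+01,  1.72153010e+01,  8.71800209e+01, -3.55021526e-04,
        7.56707098e+01, -3.81602006e+00]), 'joint_vel': array([ 0.04351403, -0.02983398, -0.04940145, -0.05027016, -0.01585062,
        0.13967346]), 'effort': array([-2.75605358e-03, -5.31795931e+01, -3.52746928e+01,  7.07147084e-02,
        2.43282382e-02, -1.09408475e-04]), 'tcp_pos': array([0.16443962, 0.524567  , 0.20489153]), 'orientation': array([[-9.54208244e-01,  2.99142873e-01, -4.11582161e-04],
       [ 2.99143147e-01,  9.54207639e-01, -1.07648601e-03],
       [ 7.07117260e-05, -1.15031380e-03, -9.99999336e-01]]), 'wrist_force': array([-0.41197614,  0.57898686, -0.62080621]), 'wrist_torque': array([-0.03264508,  0.04360043,  0.03716902]), 'grip_force': 0.0, 'gripper_width': 0.0938771197929096} 0.0188
top [0.3529867  0.0662032  1.48138609] [[0.017, 0.99, -0.142], [-1.0, 0.018, 0.007], [0.01, 0.142, 0.99]] [[446.7, 0.0, 252.0], [0.0, 446.7, 193.9], [0.0, 0.0, 1.0]] -0.17291789689869436
top marker [ 0.418 -0.346  0.146] 0.43
top marker [0.403 0.099 0.002] 0.18
top dial [ 0.606 -
[... 1034 characters left out ...]
.85
side blank0 [ 0.626 -0.219  0.085] 0.82
side blank0 [ 0.508 -0.062  0.088] 0.69
side rack [0.54  0.272 0.043] 0.83
side label [0.519 0.516 0.042] 0.75
side label [ 0.411 -0.349  0.142] 0.17
side holder [ 0.4   -0.347  0.009] 0.7
side scanner [ 0.407 -0.349  0.142] 0.75
side nose [ 0.408 -0.349  0.143] 0.82
side knob0 [ 0.592 -0.109  0.042] 0.61
side knob0 [ 0.4   -0.343  0.01 ] 0.58
side knob0 [ 0.505 -0.057  0.089] 0.34
side nest0 [ 0.596 -0.113  0.036] 0.62
side bracket_a [0.416 0.093 0.006] 0.86
side bracket_a [ 0.519 -0.169  0.083] 0.22
side jar [ 0.353 -0.23   0.064] 0.61
side wrench [ 0.642 -0.428  0.01 ] 0.71
side tape [0.519 0.515 0.044] 0.64
side tape [ 0.646 -0.428  0.008] 0.38
```

```bash
python3 - <<'E'
import cv2
a=cv2.imread('pics/top0.png'); cv2.imwrite('pics/top0b.png',cv2.resize(a[30:350,0:512],(800,500),interpolation=cv2.INTER_CUBIC))
E
```

```text
(no output)
```

View pics/top0b.png

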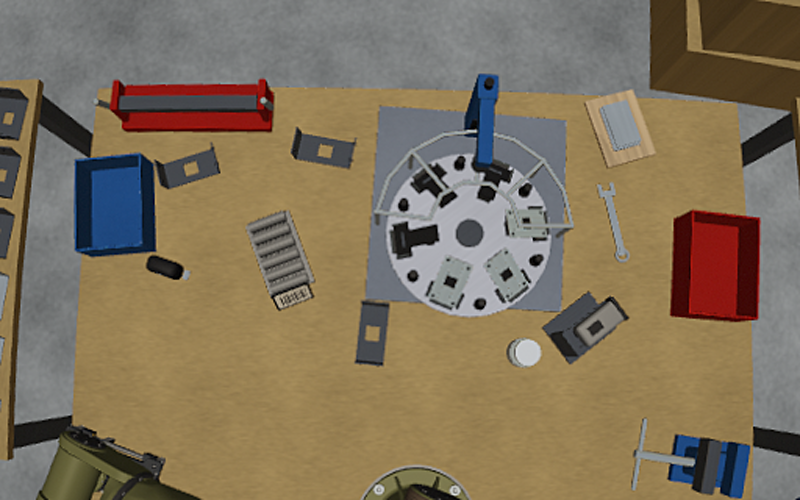

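View pics/side0.png

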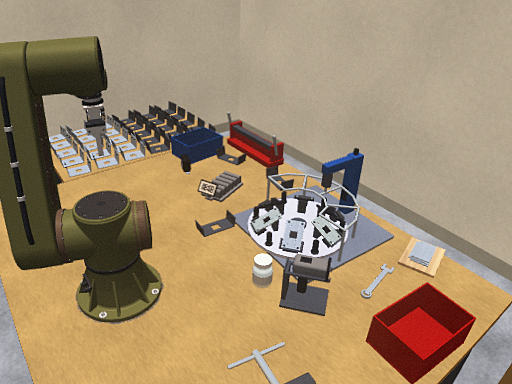

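The top picture shows blanks at about (452,280), (505,272) and (525,222), with the rack at (280,258), the scanner at (590,330), the jar at (524,352) and the bracket at (373,333). The side picture agrees. Next I'll zoom in for precise poses.

```bash
python3 - <<'E'
import cv2
a=cv2.imread('pics/top0.png'); cv2.imwrite('pics/top0c.png',cv2.resize(a[75:245,150:380],None,fx=3.4,fy=3.4,interpolation=cv2.INTER_CUBIC))
E
```

```text
(no output)
```

View pics/top0c.png

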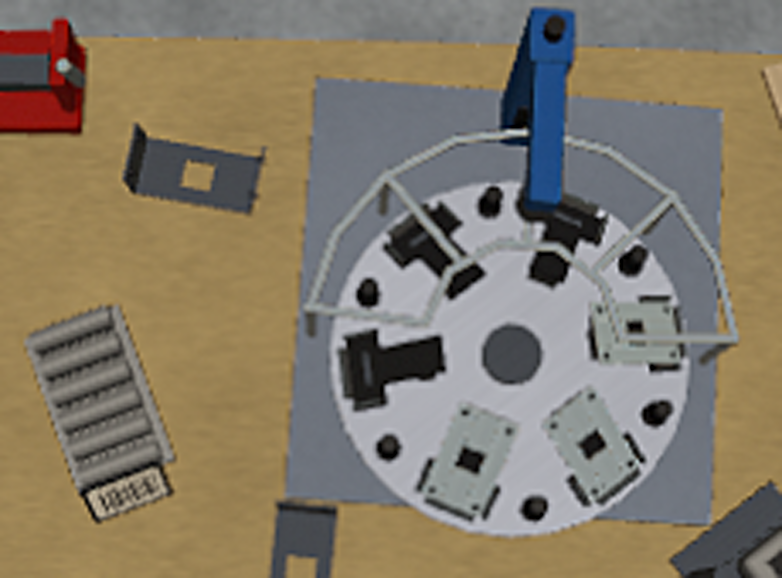

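```bash
cat >> h.py <<'E'
E
python3 - <<'E'
from h import *
from scipy.optimize import least_squares
c=snap('top')
f=lambda x,y,z: pix2plane(c,150+(x+.5)/3.4-.5,75+(y+.5)/3.4-.5,z)[:2]
for z in (0.01,): 
    P=np.array([f(*p,z) for p in [(315,77),(722,110),(708,524),(287,498)]]); print('plate',P.round(4).tolist(),P.mean(0))
    d=[P[0]-P[3],P[1]-P[2]]; print([np.degrees(np.arctan2(v[1],v[0])) for v in d],[np.linalg.norm(v) for v in d]); d=[P[0]-P[1],P[3]-P[2]]; print([np.degrees(np.arctan2(v[1],v[0]))-90 for v in d],[np.linalg.norm(v) for v in d])
print('hub',f(512,354,.045))
K=np.array([f(*p,.086) for p in [(489,197),(369,289),(388,446),(536,507),(658,410),(633,256)]])
r=least_squares(lambda p:(p[:2]+.15*np.c_[np.cos(p[2]+np.arange(6)*np.pi/3),np.sin(p[2]+np.arange(6)*np.pi/3)]-K).ravel(),[.605,-.09,0.1])
print(K.round(4).tolist(),r.x[:2],np.degrees(r.x[2]),r.fun.round(4))
for p in [(470,459),(594,445),(636,327)]:
    w=f(*p,.083); v=w-r.x[:2]; print('blank',w,np.linalg.norm(v),np.degrees(np.arctan2(v[1],v[0])))
for n in ('rack','blank0'):
  for d in arm.masks_of(n,'top')[:4]:
    m=d['region']; cs=cv2.findContours(m.astype(np.uint8),0,2)[0]; cc=max(cs,key=cv2.contourArea)
    rr=cv2.boxPoints(cv2.minAreaRect(cc)); print(n,round(d['p'],2),m.sum(),rr.round(1).tolist())
E
```

```text
plate [[0.9021, 0.0952], [0.8787, -0.3235], [0.4538, -0.2993], [0.4728, 0.1134]] [ 0.67685544 -0.10356243]
[np.float64(-2.4299349903149303), np.float64(-3.2469692712869973)] [np.float64(0.42959925759264944), np.float64(0.4255669336754607)]
[np.float64(-3.193755306960014), np.float64(-2.6398404178397357)] [np.float64(0.4192746720018866), np.float64(0.4131718358788769)]
hub [ 0.61267472 -0.10112352]
[[0.7568, -0.0745], [0.6647, 0.0384], [0.5166, 0.0186], [0.4623, -0.119], [0.5549, -0.2341], [0.7024, -0.2122]] [ 0.60958957 -0.09712931] 8.488884565858616 [ 0.0011 -0.0004 -0.0001  0.004  -0.0003  0.0017 -0.001  -0.0003 -0.0003
 -0.0026  0.0006 -0.0023]
blank [ 0.5061359  -0.05774956] 0.11069519985478533 159.16061851816275
blank [ 0.52121144 -0.17377581] 0.11698452885181977 -139.0663273917933
blank [ 0.6341838  -0.21469378] 0.12010945084910304 -78.18424910913322
rack 0.8 1737 [[154.6999969482422, 174.10000610351562], [183.3000030517578, 162.6999969482422], [205.60000610351562, 218.60000610351562], [177.0, 230.0]]
blank0 0.84 434 [[308.29998779296875, 198.3000030517578], [323.79998779296875, 188.60000610351562], [338.0, 211.5], [322.6000061035156, 221.10000610351562]]
blank0 0.78 344 [[318.0, 176.10000610351562], [324.8999938964844, 163.39999389648438], [350.5, 177.3000030517578], [343.5, 190.0]]
blank0 0.76 483 [[274.0, 219.1999969482422], [285.1000061035156, 192.60000610351562], [301.8999938964844, 199.60000610351562], [290.79998779296875, 226.3000030517578]]
```

Closer crop: hub at (512,354), knobs at (536,507), (388,446) and (658,410), blank windows at (470,459), (594,445) and (636,327), and the other three nests dark and empty. The rack runs from (75,325) to its label at (127,490). I'll move above the front knob now.

```bash
python3 -m handwheel '[[0.03,-0.06,0,0,0,-0.15,-1],[0.06,-0.11,0,0,0,-0.3,-1],[0.09,-0.155,0,0,0,-0.45,-1],[0.12,-0.2,0,0,0,-0.6,-1],[0.15,-0.245,0,0,0,-0.75,-1],[0.17,-0.29,0,0,0,-0.9,-1],[0.19,-0.335,0,0,0,-1.05,-1],[0.21,-0.38,0,0,0,-1.2,-1],[0.22,-0.42,0,0,0,-1.35,-0.6],[0.23,-0.46,0,0,0,-1.5,-0.4],[0.24,-0.5,0,0,0,-1.65,-0.2],[0.25,-0.54,0,0,0,-1.8,0],[0.26,-0.57,0,0,0,-1.95,0],[0.27,-0.6,0,0,0,-2.1,0],[0.28,-0.62,0,0,0,-2.25,0],[0.29,-0.64,0,0,0,-2.4,0],[0.298,-0.646,0,0,0,-2.55,0],[0.298,-0.646,0,0,0,-2.681,0],[0.298,-0.646,0,0,0,-2.681,0],[0.298,-0.646,0,0,0,-2.681,0]]' 15
python3 - <<'E'
from h import *
s=arm.get_state(); print(s['joint_pos'].round(2),s['tcp_pos'].round(4),s['gripper_width'])
c=snap('wrist','w1.png'); print(np.round(c['origin'],3),np.round(c['attitude'],3).tolist())
for k in range(6):
    a=np.radians(9.3+60*k); print(k,proj(c,[.610+.15*np.cos(a),-.099+.15*np.sin(a),.086]).round(0))
c=snap('side'); find(c,'side','marker')
E
```

```text
t: 3.65
tcp_pos: [0.4625, -0.1211, 0.2055]
orientation: [[0.987, 0.16, 0.0], [0.16, -0.987, 0.0], [0.0, -0.0, -1.0]]
wrist_force: [0.7, 1.4, -0.1]
gripper_width: 0.0471
grip_force: 0.0
[-19.07   7.96  98.39   0.    73.65  61.72] [ 0.4625 -0.1211  0.2055] 0.04707666955423911
[ 0.538 -0.109  0.383] [[0.162, 0.953, 0.257], [-0.987, 0.156, 0.042], [-0.0, -0.26, 0.966]]
0 [ 257. -173.]
1 [ 97. -78.]
2 [107. 106.]
3 [256. 190.]
4 [406. 106.]
5 [416. -77.]
side marker [ 0.766 -0.136  0.013] 0.66
```

View pics/w1.png

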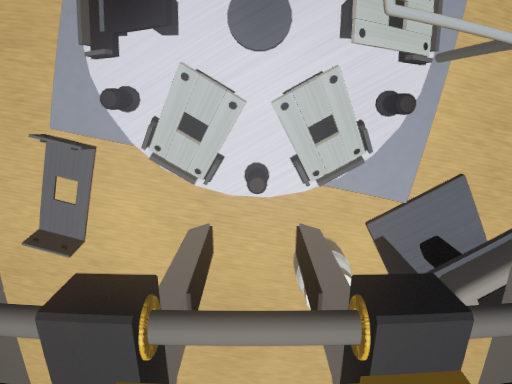

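The wrist view shows knobs at about (257,178), (115,99) and (400,103), and two blanks at (192,127) and (323,129). I'll fit the dial's centre and phase from the knob silhouettes and the blank windows.

```bash
cat >> h.py <<'E'
from scipy.optimize import least_squares
def silh(c,x,y):
    t=np.linspace(0,2*np.pi,24); pts=np.array([proj(c,[x+.0095*np.cos(a),y+.0095*np.sin(a),z]) for z in (.042,.086) for a in t],np.float32)
    M=cv2.moments(cv2.convexHull(pts)); return np.array([M['m10'],M['m01']])/M['m00']
def fitdial(c,cx,cy,ph):
    g=cv2.cvtColor(c['pixels'],cv2.COLOR_RGB2GRAY); n,l,st,ce=cv2.connectedComponentsWithStats((g<85).astype(np.uint8))
    obs=[]
    for k in range(6):
        a=np.radians(ph+60*k); s=silh(c,cx+.15*np.cos(a),cy+.15*np.sin(a))
        if not(10<s[0]<500 and 10<s[1]<215): continue
        j=[i for i in range(1,n) if 200<st[i,4]<1600 and np.hypot(*(ce[i]-s))<30]
        if j: obs.append((k,ce[j[0]],'k')); print(k,s.round(1),ce[j[0]].round(1),st[j[0],4])
    def res(p):
        return np.concatenate([silh(c,p[0]+.15*np.cos(np.radians(p[2]+60*k)),p[1]+.15*np.sin(np.radians(p[2]+60*k)))-o for k,o,_ in obs])
    r=least_squares(res,[cx,cy,ph],x_scale=[.01,.01,3]); print('dial',r.x.round(4),'res',r.fun.round(1)); return r.x
E
python3 - <<'E'
from h import *
c=snap('wrist'); p=fitdial(c,.611,-.099,9.3)
print('hub',pix2plane(c,260,16,.042)); 
for u,v in ((192,127),(323,129)):
    w=pix2plane(c,u,v,.084)[:2]-p[:2]; print(np.linalg.norm(w),np.degrees(np.arctan2(w[1],w[0])))
# plate corners (z~.01)
for u,v in ((52,127),(407,203)): print(pix2plane(c,u,v,.01))
E
```

```text
2 [115.1 104.8] [120.   98.8] 774
3 [256.5 184.1] [256.2 174.5] 366
4 [397.8 104.5] [394.7 103.1] 784
dial [ 0.6164 -0.0996  8.5086] res [-5.1 -1.8 -0.3  4.3  3.8 -2.4]
hub [ 0.6167654  -0.10150713  0.042     ]
0.11564221027391451 159.3206102424163
0.11662595075901665 -141.71805384461388
[0.47774605 0.1116659  0.01      ]
[ 0.4549894  -0.30329791  0.01      ]
```

```bash
python3 -m handwheel '[[0.003,-0.002,-0.05,0,0,0,0],[0.003,-0.002,-0.1,0,0,0,0],[0.003,-0.002,-0.13,0,0,0,0],[0.003,-0.002,-0.15,0,0,0,0],[0.003,-0.002,-0.154,0,0,0,0],[0.003,-0.002,-0.154,0,0,0,0.4],[0.003,-0.002,-0.154,0,0,0,0.8],[0.003,-0.002,-0.154,0,0,0,0.8],[0.003,-0.002,-0.154,0,0,0,0.8],[0.003,-0.002,-0.154,0,0,0,0.8]]' 15
```

```text
t: 4.85
tcp_pos: [0.466, -0.1233, 0.0523]
orientation: [[0.988, 0.156, 0.001], [0.156, -0.988, -0.0], [0.001, 0.001, -1.0]]
wrist_force: [-1.8, -0.0, 7.3]
gripper_width: 0.019
grip_force: 15.0
```

```bash
python3 -m handwheel '[[0.0014,-0.0078,0,0,0,0.052,0.8],[0.0032,-0.0154,0,0,0,0.105,0.8],[0.0054,-0.023,0,0,0,0.157,0.8],[0.008,-0.0304,0,0,0,0.209,0.8],[0.011,-0.0376,0,0,0,0.262,0.8],[0.0145,-0.045,0,0,0,0.316,0.8],[0.0145,-0.045,0,0,0,0.316,0.8],[0.0145,-0.045,0,0,0,0.316,0.8]]'
python3 -m handwheel '[[0,0,0,0,0,0,0.4],[0,0,0,0,0,0,0],[0,0,0,0,0,0,0],[0,0,0.05,0,0,0,0],[0.01,0.02,0.1,0,0,0,-0.2],[0.02,0.05,0.15,0,0,-0.12,-1],[0.02,0.075,0.18,0,0,-0.24,-1],[0.02,0.075,0.18,0,0,-0.367,-1],[0.02,0.075,0.18,0,0,-0.367,-1]]'
python3 - <<'E'
from h import *
s=arm.get_state(); print(s['joint_pos'].round(2),s['tcp_pos'].round(4),np.round(s['orientation'],3).tolist())
c=snap('wrist','w2.png'); fitdial(c,.614,-.1,26.9)
E
```

```text
t: 5.65
tcp_pos: [0.4804, -0.1687, 0.0523]
orientation: [[0.891, 0.454, 0.001], [0.454, -0.891, -0.001], [0.001, 0.001, -1.0]]
wrist_force: [-2.1, -2.8, 8.3]
gripper_width: 0.0186
grip_force: 15.0
t: 6.55
tcp_pos: [0.5003, -0.0925, 0.2323]
orientation: [[0.994, 0.105, 0.002], [0.105, -0.994, -0.0], [0.002, 0.001, -1.0]]
wrist_force: [0.3, -1.1, -1.0]
gripper_width: 0.0832
grip_force: 0.0
[-14.6   10.65  91.63   0.    77.62  69.39] [ 0.5003 -0.0925  0.2323] [[0.994, 0.105, 0.002], [0.105, -0.994, -0.0], [0.002, 0.001, -1.0]]
1 [120.6  40.4] [125.4  41.3] 719
2 [181.6 181.9] [184.5 178.6] 477
3 [323.1 203.9] [322.1 200.7] 532
4 [421.8  92.1] [418.7  91.8] 719
dial [ 0.6152 -0.1005 26.8623] res [-4.2 -2.3 -2.5  2.2  1.5  2.2  3.8 -0.7]
```

View pics/w2.png

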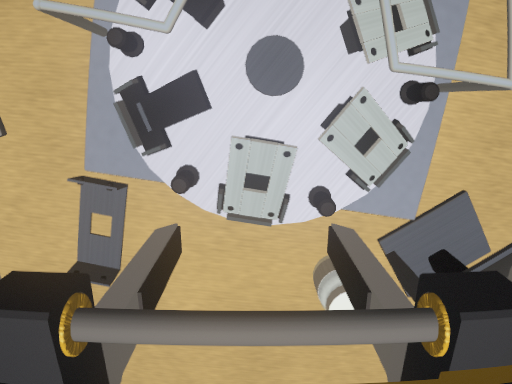

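The wrist view shows a blank in the gap: its window is at (256,183), the knobs are at (185,179) and (322,200), and both guides are visible. I'll work out the leaned grasp and check the clearance to the machine head.

```bash
cat >> h.py <<'E'
from scipy.spatial.transform import Rotation as Ro
GO=.0188
def tool(yaw_deg,lean_deg):
    """fingers lean back (tip towards the robot) by lean; closing line along lateral of heading yaw; branch tool y ~ -lateral"""
    c,s=np.cos(np.radians(yaw_deg)),np.sin(np.radians(yaw_deg)); l=np.array([-s,c,0]); h=np.array([c,s,0]); a=np.radians(lean_deg)
    z=-np.sin(a)*h-np.cos(a)*np.array([0,0,1]); y=-l; return np.c_[np.cross(y,z),y,z]
def togo(G,R):
    """shift and rotvec taking the tool to grasp point G, orientation R"""
    s=arm.get_state(); T=np.array(G)-0+R[:,2]*GO; d=T-s['tcp_pos']; r=Ro.from_matrix(R@np.array(s['orientation']).T).as_rotvec()
    print('shift',d.round(4),'rot',r.round(4),'tcp',T.round(4))
E
python3 - <<'E'
from h import *
c=snap('wrist'); w=pix2plane(c,256,183,.0835); print('window',w)
def ray(c,u,v):
    a=pix2plane(c,u,v,0); o=np.array(c['origin']); return o,(a-o)/np.linalg.norm(a-o)
t=snap('top'); s=snap('side')
o1,d1=ray(t,310,135); o2,d2=ray(s,324,165)
q=np.linalg.lstsq(np.c_[d1,-d2],o2-o1,rcond=None)[0]; print('head tip',o1+q[0]*d1,o2+q[1]*d2)
m=np.array([np.cos(np.radians(-3.1)),np.sin(np.radians(-3.1)),0]); C=np.array([.6147,-.1005,.082])-.115*m
G=C+.028*(m*np.cos(np.pi/6)+[0,0,.5]); print(C,G)
togo(G+[0,0,.12],tool(-3.1,35))
E
```

```text
window [ 0.49862697 -0.09485542  0.0835    ]
head tip [ 0.70337973 -0.10547128  0.2501068 ] [ 0.70350061 -0.10557496  0.25015566]
[ 0.49986828 -0.09428094  0.082     ] [ 0.52408151 -0.09559228  0.096     ]
shift [ 0.0137 -0.0014 -0.0297] rot [-0.0171  0.6094 -0.1568] tcp [ 0.5133 -0.095   0.2006]
```

```bash
python3 - <<'E'
from h import *
G=np.array([.524,-.0958,.096]); togo(G+[0,0,.1],tool(-3.1,30))
E
python3 -m handwheel '[[0.017,-0.002,0,-0.003,0.1,-0.03,-1],[0.017,-0.002,0,-0.006,0.21,-0.06,-1],[0.017,-0.002,-0.01,-0.009,0.32,-0.09,-1],[0.017,-0.002,-0.03,-0.012,0.43,-0.13,-1],[0.017,-0.002,-0.045,-0.014,0.522,-0.157,-1],[0.017,-0.002,-0.045,-0.014,0.522,-0.157,-1],[0.017,-0.002,-0.045,-0.014,0.522,-0.157,-1]]'
python3 - <<'E'
from h import *
s=arm.get_state(); print(s['joint_pos'].round(2),s['tcp_pos'].round(4),s['wrist_force'].round(1))
G=np.array([.524,-.0958,.096]); togo(G,tool(-3.1,30))
E
```

```text
shift [ 0.015  -0.0017 -0.0506] rot [-0.0147  0.5221 -0.1582] tcp [ 0.5146 -0.0953  0.1797]
t: 7.45
tcp_pos: [0.5171, -0.0956, 0.186]
orientation: [[0.866, -0.053, -0.497], [-0.046, -0.999, 0.027], [-0.497, -0.0, -0.868]]
wrist_force: [0.2, -0.4, -0.1]
gripper_width: 0.094
grip_force: 0.0
[-12.15  33.8   70.88  -4.64 104.79  80.9 ] [ 0.5171 -0.0956  0.186 ] [ 0.2 -0.4 -0.1]
shift [-0.0024  0.0003 -0.1062] rot [-0.0003  0.0031 -0.0006] tcp [ 0.5146 -0.0953  0.0797]
```

Descend, grip the blank and lift it slightly.

```bash
python3 -m handwheel '[[-0.002,0,-0.04,0,0.003,0,-1],[-0.002,0,-0.075,0,0.003,0,-0.8],[-0.002,0,-0.095,0,0.003,0,-0.6],[-0.002,0,-0.106,0,0.003,0,-0.6],[-0.002,0,-0.106,0,0.003,0,-0.6],[-0.002,0,-0.106,0,0.003,0,-0.1],[-0.002,0,-0.106,0,0.003,0,0.2],[-0.002,0,-0.106,0,0.003,0,0.2],[-0.002,0,-0.106,0,0.003,0,0.2],[-0.002,0,-0.106,0,0.003,0,0.2]]' 30
```

```text
t: 8.45
tcp_pos: [0.5156, -0.0954, 0.0818]
orientation: [[0.865, -0.055, -0.498], [-0.048, -0.999, 0.026], [-0.499, 0.001, -0.867]]
wrist_force: [1.0, -1.1, 7.4]
gripper_width: 0.0593
grip_force: 30.0
```

```bash
python3 -m handwheel '[[0,0,0.01,0,0,0,0.2],[0,0,0.025,0,0,0,0.2],[0,0,0.04,0,0,0,0.2],[0,0,0.065,0,0,0,0.2],[0,0,0.09,0,0,0,0.2],[0,0,0.12,0,0,0,0.2],[0,0,0.15,0,0,0,0.2],[0,0,0.15,0,0,0,0.2]]'
python3 - <<'E'
from h import *
c=snap('wrist','w3.png'); s=snap('side','s3.png')
find(c,'wrist','blank0'); find(s,'side','blank0')
st=arm.get_state(); print(st['joint_pos'].round(1), (st['tcp_pos']-st['orientation'][:,2]*GO).round(4))
a=cv2.imread('pics/w3.png'); b=cv2.imread('pics/s3.png')[120:290,200:380]
cv2.imwrite('pics/m3.png',np.vstack([np.hstack([a[:,:],cv2.resize(b,(288,272))[:, :].copy() if 0 else cv2.copyMakeBorder(cv2.resize(b,(288,272)),0,112,0,0,0)])]))
E
```

```text
t: 9.25
tcp_pos: [0.516, -0.0954, 0.2355]
orientation: [[0.868, -0.055, -0.494], [-0.049, -0.999, 0.025], [-0.494, 0.002, -0.869]]
wrist_force: [-0.5, 0.1, -1.7]
gripper_width: 0.0596
grip_force: 30.0
wrist blank0 [ 0.54  -0.096  0.259] 0.9
wrist blank0 [ 0.556 -0.19   0.093] 0.63
side blank0 [ 0.489 -0.093  0.237] 0.73
side blank0 [ 0.661 -0.204  0.088] 0.65
side blank0 [ 0.545 -0.197  0.086] 0.58
[-12.1  31.8  68.2  -4.8 109.8  80.6] [ 0.5241 -0.0956  0.246 ]
```

View pics/m3.png

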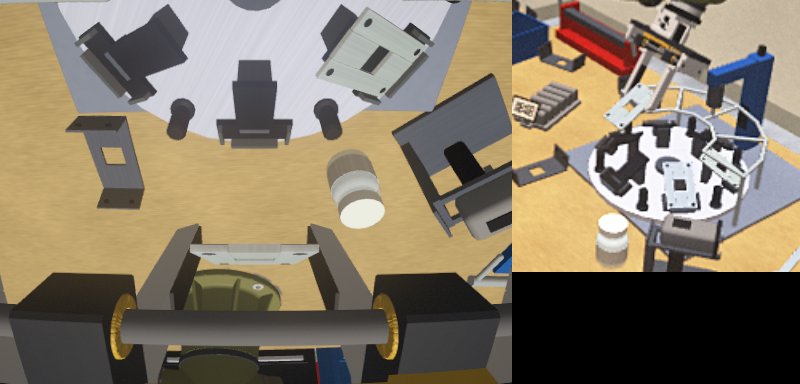

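The blank is held and the gap nest at (253,105) is empty. Its tilt in the hand looks right. Next I'll locate the rack from the top view and check the held blank against its predicted edges.

```bash
python3 - <<'E'
from h import *
c=snap('wrist'); st=arm.get_state(); G=st['tcp_pos']-st['orientation'][:,2]*GO
m=np.array([np.cos(np.radians(-3.1)),np.sin(np.radians(-3.1)),0]); xb=m*np.cos(np.pi/6)+[0,0,.5]; l=np.array([-m[1],m[0],0]); n=np.cross(xb,l)
B=G-.028*xb
print('pred', [proj(c,B+sx*.05*xb+sy*.03*l+sz*.002*n).round(0).tolist() for sx in (1,-1) for sy in (1,-1) for sz in (1,-1)])
t=snap('top','t4.png'); find(t,'top','rack')
for d in arm.masks_of('rack','top')[:1]:
    cc=max(cv2.findContours(d['region'].astype(np.uint8),0,2)[0],key=cv2.contourArea); rr=cv2.boxPoints(cv2.minAreaRect(cc)); print(rr.round(1).tolist())
f=lambda x,y,z: pix2plane(t,150+(x+.5)/3.4-.5,75+(y+.5)/3.4-.5,z)[:2]
# far divider top corners, from crop
A,B2=f(30,342,.046),f(118,308,.046); e=A-B2; print('far edge',A,B2,np.linalg.norm(e),np.degrees(np.arctan2(e[1],e[0]))-90)
L=[f(*p,.062) for p in ((82,489),(163,463),(172,493),(95,521))]; print('label',np.mean(L,0), np.degrees(np.arctan2(*(L[0]-L[1])[::-1]))-90)
a=cv2.imread('pics/t4.png'); cv2.imwrite('pics/t4b.png',cv2.resize(a[155:240,145:220],None,fx=7,fy=7,interpolation=cv2.INTER_CUBIC))
E
```

```text
pred [[188.0, 257.0], [188.0, 248.0], [321.0, 257.0], [321.0, 248.0], [213.0, 267.0], [214.0, 261.0], [295.0, 267.0], [295.0, 261.0]]
top rack [0.552 0.29  0.046] 0.8
[[155.0, 173.0], [185.1999969482422, 161.89999389648438], [206.0, 218.5], [175.6999969482422, 229.60000610351562]]
far edge [0.61575028 0.36433959] [0.65056796 0.27998899] 0.09125401606557998 22.42953173428498
label [0.4717522 0.2613347] 19.02413831321971
```

View pics/t4b.png

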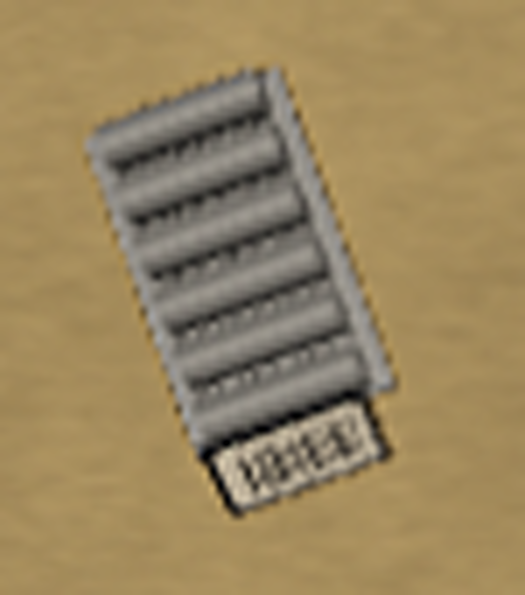

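The rack crop shows the slot mouths as dark lines from (115,165)–(268,120) down to (192,388)–(345,343), with the label at (300,455). I'll fit the rack pose from these.

```bash
cat >> h.py <<'E'
def fitrack(c,obs,g=(.555,.29,20)):
    def W(p,q):
        a=np.radians(p[2]); return [p[0]+q[0]*np.cos(a)-q[1]*np.sin(a),p[1]+q[0]*np.sin(a)+q[1]*np.cos(a),q[2]]
    r=least_squares(lambda p:np.concatenate([proj(c,W(p,q))-u for u,q in obs]),g,x_scale=[.01,.01,3],loss='soft_l1')
    print('rack',r.x.round(4)); print(np.array([proj(c,W(r.x,q))-u for u,q in obs]).round(1).tolist()); return r.x
E
python3 - <<'E'
from h import *
t=snap('top')
L=[(115,165),(135,218),(152,273),(172,330),(192,388)]; R=[(268,120),(288,172),(305,228),(325,285),(345,343)]
o=lambda p:np.array([145+(p[0]+.5)/7-.5,155+(p[1]+.5)/7-.5])
obs=[]
for i,x in enumerate((56,28,0,-28,-56)):
    obs+= [(o(L[i]),(x/1e3-.004,.04,.044)),(o(R[i]),(x/1e3-.004,-.04,.044))]
obs+=[(o((282,70)),(.083,-.05,.006)),(o((395,385)),(-.083,-.05,.006)),(o((300,455)),(-.105,0,.062))]
fitrack(t,obs)
E
```

```text
rack [ 0.5696  0.3009 20.3067]
[[-0.2, 0.6], [0.9, -0.9], [-0.5, 1.0], [0.7, -0.4], [-0.4, 1.1], [0.9, -0.4], [-0.7, 1.0], [0.7, -0.6], [-0.9, 0.8], [0.5, -0.8], [0.5, -1.0], [-0.3, 0.1], [-1.1, -0.2]]
```

```bash
python3 - <<'E'
from h import *
a=np.radians(20.3)
togo([.5696+.03*np.cos(a),.3009+.03*np.sin(a),.25],tool(20.3,-30))
E
```

```text
shift [0.0916 0.4097 0.0038] rot [ 0.1582 -1.0441  0.3709] tcp [0.6066 0.3146 0.2337]
```

```bash
python3 -m handwheel '[[0,0.035,0.02,0.013,-0.087,0.031,0.2],[0,0.07,0.02,0.026,-0.174,0.062,0.2],[0,0.105,0.02,0.04,-0.261,0.093,0.2],[0,0.14,0.02,0.053,-0.348,0.124,0.2],[0.01,0.175,0.02,0.066,-0.435,0.155,0.2],[0.02,0.21,0.02,0.079,-0.522,0.185,0.2],[0.03,0.245,0.02,0.092,-0.609,0.216,0.2],[0.04,0.28,0.02,0.105,-0.696,0.247,0.2],[0.055,0.315,0.02,0.119,-0.783,0.278,0.2],[0.07,0.35,0.02,0.132,-0.87,0.309,0.2],[0.08,0.38,0.01,0.145,-0.957,0.34,0.2],[0.092,0.41,0.004,0.158,-1.044,0.371,0.2],[0.092,0.41,0.004,0.158,-1.044,0.371,0.2],[0.092,0.41,0.004,0.158,-1.044,0.371,0.2],[0.092,0.41,0.004,0.158,-1.044,0.371,0.2]]'
python3 - <<'E'
from h import *
st=arm.get_state(); print(st['joint_pos'].round(1))
c=snap('wrist','w5.png'); a=np.radians(20.3)
for x in (56,28,0,-28,-56):
    print(x,[proj(c,[.5696+x/1e3*np.cos(a)-y*np.sin(a),.3009+x/1e3*np.sin(a)+y*np.cos(a),.046]).round(0).tolist() for y in (.04,-.04)])
E
```

```text
t: 11.2
tcp_pos: [0.6072, 0.3141, 0.2349]
orientation: [[0.812, 0.346, 0.469], [0.299, -0.938, 0.173], [0.5, 0.0, -0.866]]
wrist_force: [-0.6, -0.6, -1.2]
gripper_width: 0.0592
grip_force: 30.0
[25.3 17.4 87.7 -3.6 45.  96.9]
56 [[218.0, 247.0], [289.0, 247.0]]
28 [[217.0, 272.0], [290.0, 272.0]]
0 [[216.0, 298.0], [291.0, 298.0]]
-28 [[216.0, 325.0], [291.0, 325.0]]
-56 [[215.0, 353.0], [292.0, 353.0]]
```

View pics/w5.png

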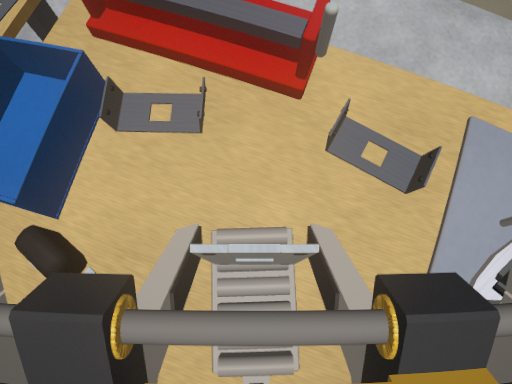

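```bash
python3 - <<'E'
import cv2
a=cv2.imread('pics/w5.png'); cv2.imwrite('pics/w5b.png',cv2.resize(a[215:384,185:325],None,fx=3.5,fy=3.5,interpolation=cv2.INTER_CUBIC))
E
```

```text
(no output)
```

View pics/w5b.png

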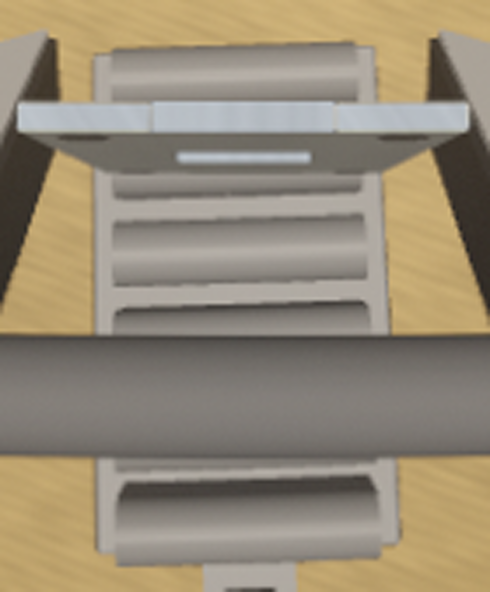

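In the crop, the rack foot's corners are at (93,55), (378,47), (98,552) and (400,540), and slot floors show at y≈207 and 296. The held blank's end face lies at y≈117, from x=18 to 468. I'll refit the rack and check the blank in the hand.

```bash
python3 - <<'E'
from h import *
c=snap('wrist'); o=lambda x,y:np.array([185+(x+.5)/3.5-.5,215+(y+.5)/3.5-.5])
obs=[(o(93,54),(.083,.05,.012)),(o(378,46),(.083,-.05,.012)),(o(98,552),(-.083,.05,.010)),(o(400,541),(-.083,-.05,.010))]
p=fitrack(c,obs)
obs2=obs+[(o(112,208),(.028,.04,.012)),(o(364,201),(.028,-.04,.012)),(o(116,298),(0,.04,.012)),(o(368,289),(0,-.04,.012))]
p=fitrack(c,obs2)
st=arm.get_state(); R=st['orientation']; G=st['tcp_pos']-R[:,2]*GO; print('G',G.round(4))
h=np.array([np.cos(np.radians(20.3)),np.sin(np.radians(20.3)),0]); l=np.array([-h[1],h[0],0]); z=np.array([0,0,1]); B=G-.028*z
f=lambda q:[((proj(c,q)[0]-185+.5)*3.5-.5).round(0),((proj(c,q)[1]-215+.5)*3.5-.5).round(0)]
print('blank top face',[f(B+.05*z+sy*.03*l+sx*.002*h) for sx in (1,-1) for sy in (1,-1)]); print('bottom near',[f(B-.05*z+sy*.03*l-.002*h) for sy in (1,-1)])
E
```

```text
rack [ 0.5694  0.3002 21.9409]
[[0.0, -1.0], [-0.1, -1.0], [-0.6, 0.6], [0.8, 1.1]]
rack [ 0.5693  0.3002 21.9603]
[[-0.0, -0.9], [-0.2, -0.9], [-0.6, 0.7], [0.8, 1.2], [2.9, 0.6], [-2.0, 0.6], [2.0, -1.0], [-2.0, -0.4]]
G [0.5985 0.3107 0.2513]
blank top face [[np.float64(10.0), np.float64(111.0)], [np.float64(476.0), np.float64(111.0)], [np.float64(8.0), np.float64(142.0)], [np.float64(478.0), np.float64(142.0)]]
bottom near [[np.float64(100.0), np.float64(181.0)], [np.float64(387.0), np.float64(180.0)]]
```

```bash
python3 - <<'E'
from h import *
a=cv2.imread('pics/w5.png'); hsv=cv2.cvtColor(a,cv2.COLOR_BGR2HSV)
m=((hsv[...,2]>165)&(hsv[...,1]<40)).astype(np.uint8); m[:225]=0;m[290:]=0;m[:,:170]=0;m[:,345:]=0
n,l,st,ce=cv2.connectedComponentsWithStats(m); i=1+st[1:,4].argmax(); print(st[i],ce[i])
c=snap('wrist'); s=arm.get_state(); R=s['orientation']; G=s['tcp_pos']-R[:,2]*GO
h=np.array([np.cos(np.radians(20.3)),np.sin(np.radians(20.3)),0]); L=np.array([-h[1],h[0],0]); z=np.array([0,0,1]); B=G-.028*z
print([proj(c,B+.05*z+sy*.03*L+sx*.002*h).round(1) for sx in (1,-1) for sy in (1,-1)])
print('cam K',c['camera_matrix'][0][0], 'dist', np.linalg.norm(c['origin']-(B+.05*z)))
for v in (246,250,258,262): print(v,hsv[v,180:200,2].tolist(),hsv[v,310:325,2].tolist())
E
```

```text
[ 190  229  129   24 1561] [253.38949391 244.72709801]
[array([187.3, 246.4]), array([320.5, 246.4]), array([186.9, 255.4]), array([320.9, 255.3])]
cam K 340.5975462431333 dist 0.15409401113250581
246 [170, 169, 170, 169, 169, 169, 168, 169, 136, 108, 189, 199, 201, 201, 200, 199, 199, 199, 198, 197] [197, 200, 200, 197, 196, 194, 193, 196, 194, 131, 135, 167, 170, 170, 170]
250 [169, 169, 170, 169, 169, 168, 150, 110, 75, 90, 195, 199, 199, 199, 201, 202, 201, 199, 199, 199] [194, 195, 196, 198, 200, 199, 197, 195, 193, 100, 82, 107, 142, 169, 169]
258 [168, 169, 164, 120, 94, 69, 68, 66, 61, 60, 59, 61, 62, 58, 61, 61, 60, 60, 62, 64] [60, 60, 59, 59, 60, 59, 60, 59, 61, 59, 58, 64, 65, 65, 85]
262 [164, 130, 95, 70, 68, 66, 61, 60, 60, 60, 60, 58, 59, 59, 60, 58, 60, 60, 72, 152] [90, 60, 58, 59, 59, 59, 61, 58, 58, 59, 57, 57, 61, 64, 64]
```

```bash
python3 - <<'E'
from h import *
togo([.6195,.3204,.14],tool(21.95,-30))
E
```

```text
shift [ 0.0209  0.0099 -0.1113] rot [-0.0002  0.001   0.0302] tcp [0.6282 0.3239 0.1237]
```

```bash
python3 -m handwheel '[[0.021,0.01,-0.01,0,0.001,0.03,0.2],[0.021,0.01,-0.05,0,0.001,0.03,0.2],[0.021,0.01,-0.085,0,0.001,0.03,0.2],[0.021,0.01,-0.111,0,0.001,0.03,0.2],[0.021,0.01,-0.111,0,0.001,0.03,0.2],[0.021,0.01,-0.111,0,0.001,0.03,0.2]]'
python3 - <<'E'
from h import *
st=arm.get_state(); R=st['orientation']; print('G',(st['tcp_pos']-R[:,2]*GO).round(4),st['wrist_force'].round(1)); togo([.6195,.3204,.1],tool(21.95,-30))
snap('wrist','w6.png'); a=cv2.imread('pics/w6.png'); cv2.imwrite('pics/w6b.png',cv2.resize(a[205:384,165:345],None,fx=3.3,fy=3.3,interpolation=cv2.INTER_CUBIC))
E
```

```text
t: 11.95
tcp_pos: [0.6286, 0.3246, 0.1247]
orientation: [[0.803, 0.374, 0.464], [0.324, -0.927, 0.187], [0.501, -0.0, -0.866]]
wrist_force: [0.3, 0.6, -0.9]
gripper_width: 0.0593
grip_force: 30.0
G [0.6199 0.3211 0.1409] [ 0.3  0.6 -0.9]
shift [-0.0004 -0.0007 -0.0409] rot [-0.0004  0.0006 -0.0005] tcp [0.6282 0.3239 0.0837]
```

View pics/w6b.png

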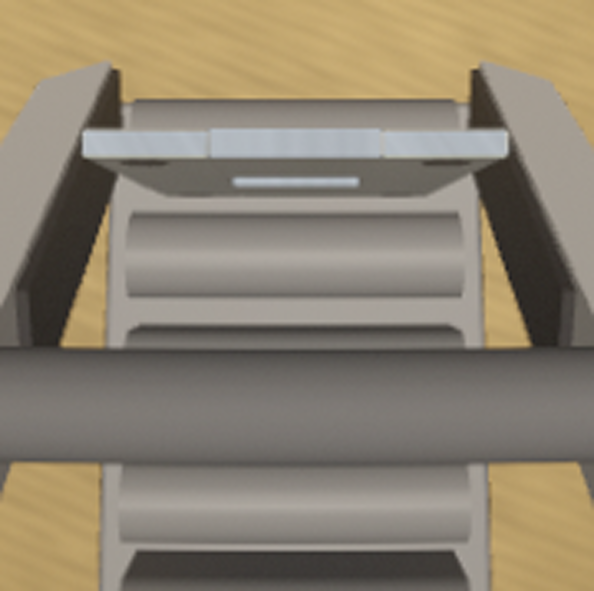

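```bash
python3 - <<'E'
from h import *
c=snap('wrist'); h=np.array([np.cos(np.radians(21.95)),np.sin(np.radians(21.95)),0]); O=np.array([.5694,.3002,0])
f=lambda x,z:((proj(c,O+x*h+[0,0,z])[1]-205+.5)*3.3-.5).round(0)
for x in (.0523,.0318,.0243,.0038,-.0238,-.0523): print(x,[(z,f(x,z)) for z in (.046,.042,.036,.012)])
st=arm.get_state(); G=st['tcp_pos']-st['orientation'][:,2]*GO
for dx in (0,.002):
  for dz in (.028,.033): print(dx,dz,'top',[((proj(c,G+(dx+s*.002)*h+[0,0,.05-dz])[1]-205+.5)*3.3-.5).round(0) for s in (1,-1)],'bottom near',((proj(c,G+(dx-.002)*h+[0,0,-.05-dz])[1]-205+.5)*3.3-.5).round(0))
E
```

```text
0.0523 [(0.046, np.float64(211.0)), (0.042, np.float64(212.0)), (0.036, np.float64(213.0)), (0.012, np.float64(216.0))]
0.0318 [(0.046, np.float64(300.0)), (0.042, np.float64(299.0)), (0.036, np.float64(298.0)), (0.012, np.float64(295.0))]
0.0243 [(0.046, np.float64(333.0)), (0.042, np.float64(332.0)), (0.036, np.float64(330.0)), (0.012, np.float64(325.0))]
0.0038 [(0.046, np.float64(425.0)), (0.042, np.float64(423.0)), (0.036, np.float64(419.0)), (0.012, np.float64(406.0))]
-0.0238 [(0.046, np.float64(552.0)), (0.042, np.float64(547.0)), (0.036, np.float64(541.0)), (0.012, np.float64(519.0))]
-0.0523 [(0.046, np.float64(685.0)), (0.042, np.float64(678.0)), (0.036, np.float64(669.0)), (0.012, np.float64(636.0))]
0 0.028 top [np.float64(137.0), np.float64(167.0)] bottom near 204.0
0 0.033 top [np.float64(141.0), np.float64(170.0)] bottom near 205.0
0.002 0.028 top [np.float64(123.0), np.float64(152.0)] bottom near 195.0
0.002 0.033 top [np.float64(127.0), np.float64(155.0)] bottom near 196.0
```

Blank and slot line up to within 1 mm, so I'll lower it in.

```bash
python3 -m handwheel '[[-0.0005,-0.0005,-0.01,0,0,0,0.2],[-0.0005,-0.0005,-0.02,0,0,0,0.2],[-0.0005,-0.0005,-0.03,0,0,0,0.2],[-0.0005,-0.0005,-0.038,0,0,0,0.2],[-0.0005,-0.0005,-0.043,0,0,0,0.2],[-0.0005,-0.0005,-0.043,0,0,0,0.2]]'
```

```text
t: 12.65
tcp_pos: [0.6272, 0.3241, 0.0793]
orientation: [[0.804, 0.375, 0.462], [0.325, -0.927, 0.187], [0.499, -0.0, -0.867]]
wrist_force: [0.3, 0.3, -1.2]
gripper_width: 0.0593
grip_force: 30.0
```

```bash
python3 -m handwheel '[[0,0,-0.001,0,0,0,0.2],[0,0,-0.002,0,0,0,0.2],[0,0,-0.003,0,0,0,0.2],[0,0,-0.003,0,0,0,0.2]]'
```

```text
t: 13.05
tcp_pos: [0.6275, 0.3243, 0.0775]
orientation: [[0.803, 0.375, 0.464], [0.324, -0.927, 0.187], [0.5, -0.0, -0.866]]
wrist_force: [-0.0, 0.1, -0.4]
gripper_width: 0.0593
grip_force: 30.0
```

```bash
python3 -m handwheel '[[0,0,0,0,0,0,0],[0,0,0,0,0,0,-0.2],[0,0,0,0,0,0,-0.4],[0,0,0,0,0,0,-0.5],[0,0,0.02,0,0,0,-0.6],[0,0,0.05,0,0,0,-0.6],[0,0,0.09,0,0,0,-0.6],[0,0,0.13,0,0,0,-0.6],[0,0,0.16,0,0,0,-0.6],[0,0,0.16,0,0,0,-0.6]]'
python3 - <<'E'
from h import *
st=arm.get_state(); print(st['joint_pos'].round(1),st['wrist_force'].round(1))
c=snap('wrist','w7.png'); find(c,'wrist','blank0')
a=cv2.imread('pics/w7.png'); cv2.imwrite('pics/w7b.png',cv2.resize(a[200:384,165:345],None,fx=3.2,fy=3.2,interpolation=cv2.INTER_CUBIC))
h=np.array([np.cos(np.radians(21.95)),np.sin(np.radians(21.95)),0]); O=np.array([.5694,.3002,0]);l=np.array([-h[1],h[0],0])
print([((proj(c,O+(.056+sx*.002)*h+sy*.03*l+[0,0,.112])-[165,200])*3.2).round(0).tolist() for sx in (1,-1) for sy in (1,-1)])
E
```

```text
t: 14.05
tcp_pos: [0.6288, 0.3249, 0.2434]
orientation: [[0.799, 0.375, 0.47], [0.323, -0.927, 0.19], [0.507, -0.001, -0.862]]
wrist_force: [0.9, 0.3, -0.0]
gripper_width: 0.0753
grip_force: 0.0
[24.9 19.9 83.5 -2.  46.2 93.9] [ 0.9  0.3 -0. ]
wrist blank0 [0.619 0.32  0.11 ] 0.95
[[185.0, 209.0], [391.0, 210.0], [185.0, 223.0], [391.0, 223.0]]
```

View pics/w7b.png

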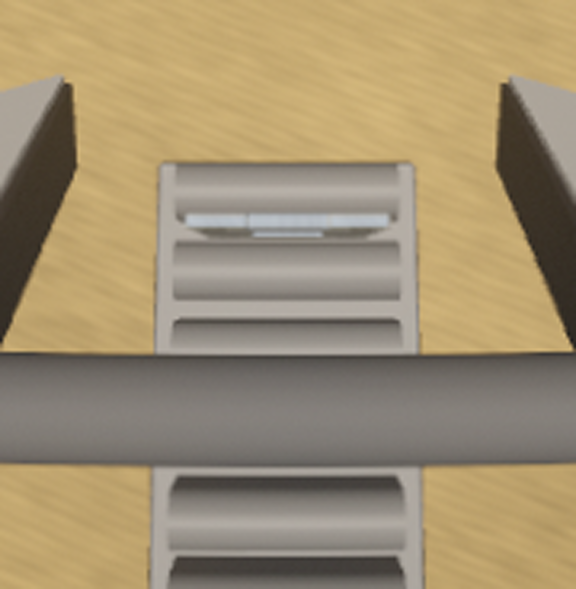

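The blank stands in slot +56, with its top edge at (185–390, 212–227) as predicted. Next is the knob at 207°.

```bash
python3 - <<'E'
from h import *
togo([.4802,-.1685,.19],tool(27,0))
E
```

```text
shift [-0.1473 -0.4928 -0.0664] rot [-0.2176  0.4771  0.0851] tcp [ 0.4802 -0.1685  0.1712]
```

```bash
python3 -m handwheel '[[-0.005,-0.04,0,-0.018,0.04,0.007,-0.5],[-0.015,-0.085,0,-0.036,0.08,0.014,-0.4],[-0.025,-0.13,0,-0.054,0.12,0.021,-0.3],[-0.04,-0.175,0,-0.072,0.16,0.028,-0.2],[-0.055,-0.22,0,-0.09,0.2,0.036,0],[-0.07,-0.265,0,-0.109,0.24,0.043,0],[-0.085,-0.31,0,-0.127,0.28,0.05,0],[-0.1,-0.355,0,-0.145,0.32,0.057,0],[-0.115,-0.4,0,-0.163,0.36,0.064,0],[-0.13,-0.44,-0.01,-0.18,0.4,0.07,0],[-0.14,-0.47,-0.03,-0.2,0.44,0.078,0],[-0.1473,-0.4928,-0.06,-0.2176,0.4771,0.0851,0],[-0.1473,-0.4928,-0.0664,-0.2176,0.4771,0.0851,0],[-0.1473,-0.4928,-0.0664,-0.2176,0.4771,0.0851,0]]'
python3 - <<'E'
from h import *
st=arm.get_state(); print(st['joint_pos'].round(1))
c=snap('wrist'); fitdial(c,.6147,-.1005,26.9); find(c,'wrist','blank0')
togo([.4802,-.1685,.071],tool(27,0))
E
```

```text
t: 15.55
tcp_pos: [0.4797, -0.1679, 0.1694]
orientation: [[0.891, 0.453, -0.003], [0.453, -0.891, 0.002], [-0.002, -0.003, -1.0]]
wrist_force: [0.2, 0.4, 1.2]
gripper_width: 0.047
grip_force: 0.0
[-23.4  13.9  96.3   0.   70.   39.6]
2 [ 96.6 103.7] [101.8 103.6] 1017
3 [255.3 193.1] [255.3 186.6] 492
4 [414.8 104.5] [410.  104.9] 1039
dial [ 0.6158 -0.1008 26.7286] res [-4.7 -1.4  0.4  5.6  5.5 -0.9]
wrist blank0 [ 0.554 -0.189  0.093] 0.97
wrist blank0 [ 0.651 -0.216  0.078] 0.71
wrist blank0 [ 0.46  -0.371  0.151] 0.2
shift [-0.0005 -0.0008 -0.1194] rot [ 0.0001  0.0005 -0.0006] tcp [ 0.4802 -0.1685  0.0522]
```

```bash
python3 -m handwheel '[[0,-0.0005,-0.05,0,0,0,0],[0.0005,-0.0005,-0.09,0,0,0,0],[0.0005,-0.0005,-0.11,0,0,0,0],[0.0005,-0.0005,-0.118,0,0,0,0.2],[0.0005,-0.0005,-0.118,0,0,0,0.5],[0.0005,-0.0005,-0.118,0,0,0,0.8],[0.0005,-0.0005,-0.118,0,0,0,0.8],[0.0005,-0.0005,-0.118,0,0,0,0.8]]' 15
python3 -m handwheel '[[-0.0033,0.0071,0,0,0,-0.052,0.8],[-0.0063,0.0144,0,0,0,-0.105,0.8],[-0.0112,0.0293,0,0,0,-0.209,0.8],[-0.0144,0.0447,0,0,0,-0.314,0.8],[-0.016,0.0603,0,0,0,-0.419,0.8],[-0.016,0.076,0,0,0,-0.524,0.8],[-0.0143,0.0916,0,0,0,-0.628,0.8],[-0.011,0.107,0,0,0,-0.733,0.8],[-0.0061,0.1219,0,0,0,-0.838,0.8],[0.0003,0.1362,0,0,0,-0.942,0.8],[0.004,0.1431,0,0,0,-0.995,0.8],[0.0081,0.1498,0,0,0,-1.047,0.8],[0.0081,0.1498,0,0,0,-1.047,0.8],[0.0081,0.1498,0,0,0,-1.047,0.8]]'
python3 -m handwheel '[[0,0,0,0,0,0,0.4],[0,0,0,0,0,0,0],[0,0,0,0,0,0,0],[0,0,0.05,0,0,0,0],[0,-0.02,0.1,0,0,0.12,-0.2],[0.01,-0.05,0.15,0,0,0.24,-1],[0.01,-0.075,0.18,0,0,0.36,-1],[0.01,-0.075,0.18,0,0,0.48,-1],[0.01,-0.075,0.18,0,0,0.523,-1],[0.01,-0.075,0.18,0,0,0.523,-1]]'
python3 - <<'E'
from h import *
st=arm.get_state(); print(st['joint_pos'].round(1))
c=snap('wrist','w8.png'); fitdial(c,.6147,-.1005,26.9); find(c,'wrist','blank0'); s=snap('side'); find(s,'side','blank0')
for d in arm.masks_of('blank0','wrist')[:2]:
    m=d['region']; v,u=np.nonzero(m); r=cv2.minAreaRect(np.c_[u,v].astype(np.float32)); print(d['p'],r)
togo([.524,-.0958,.196],tool(-3.1,30))
E
```

```text
t: 16.45
tcp_pos: [0.4816, -0.1692, 0.0545]
orientation: [[0.891, 0.454, 0.002], [0.454, -0.891, -0.001], [0.001, 0.002, -1.0]]
wrist_force: [-0.5, 1.1, 7.2]
gripper_width: 0.0187
grip_force: 15.0
t: 17.85
tcp_pos: [0.4899, -0.0192, 0.0545]
orientation: [[0.839, -0.544, 0.002], [-0.544, -0.839, -0.0], [0.002, -0.001, -1.0]]
wrist_force: [-0.3, -0.1, 8.8]
gripper_width: 0.0188
grip_force: 15.0
t: 18.85
tcp_pos: [0.4987, -0.0944, 0.2331]
orientation: [[0.999, -0.052, -0.001], [-0.052, -0.999, 0.0], [-0.001, 0.0, -1.0]]
wrist_force: [-0.2, -0.8, -1.1]
gripper_width: 0.0916
grip_force: 0.0
[-14.8  10.6  91.6  -0.   77.8  78.2]
1 [101.4  61.6] [105.7  61.6] 724
2 [182.5 190.1] [184.  187.2] 523
3 [325.8 190.5] [323.4 188.5] 524
4 [407.6  62.6] [404.   64.5] 723
dial [ 0.615  -0.1005 26.8247] res [-4.3 -0.5 -1.7  2.6  2.2  1.9  3.5 -2. ]
wrist blank0 [ 0.509 -0.093  0.091] 0.8
side blank0 [ 0.553 -0.197  0.083] 0.88
side blank0 [ 0.491 -0.091  0.084] 0.62
side blank0 [0.618 0.321 0.085] 0.55
0.84 ((356.8490295410156, 117.42338562011719), (76.88253021240234, 69.87483215332031), 32.61924362182617)
0.65 ((254.5, 175.0), (78.0, 65.0), 90.0)
shift [ 0.0158 -0.0013 -0.0532] rot [ 0.028   0.5218 -0.0007] tcp [ 0.5146 -0.0953  0.1797]
```

```bash
python3 -m handwheel '[[0.016,-0.001,0,0.005,0.1,0,-1],[0.016,-0.001,0,0.011,0.21,0,-1],[0.016,-0.001,-0.01,0.017,0.32,0,-1],[0.016,-0.001,-0.03,0.022,0.43,0,-1],[0.016,-0.001,-0.05,0.028,0.522,0,-1],[0.016,-0.001,-0.05,0.028,0.522,0,-1],[0.016,-0.001,-0.05,0.028,0.522,0,-1],[0.016,-0.001,-0.05,0.028,0.522,0,-1]]'
```

```text
t: 19.9
tcp_pos: [0.5152, -0.0953, 0.1849]
orientation: [[0.867, -0.053, -0.495], [-0.046, -0.999, 0.026], [-0.496, 0.0, -0.868]]
wrist_force: [-0.2, -0.1, 0.5]
gripper_width: 0.0939
grip_force: 0.0
```

```bash
python3 -m handwheel '[[0,0,-0.04,0,0.002,0,-1],[0,0,-0.075,0,0.002,0,-0.8],[0,0,-0.095,0,0.002,0,-0.6],[0,0,-0.105,0,0.002,0,-0.6],[0,0,-0.105,0,0.002,0,-0.6],[0,0,-0.105,0,0.002,0,-0.1],[0,0,-0.105,0,0.002,0,0.2],[0,0,-0.105,0,0.002,0,0.2],[0,0,-0.105,0,0.002,0,0.2],[0,0,-0.105,0,0.002,0,0.2]]' 30
python3 -m handwheel '[[0,0,0.01,0,0,0,0.2],[0,0,0.025,0,0,0,0.2],[0,0,0.04,0,0,0,0.2],[0,0,0.065,0,0,0,0.2],[0,0,0.09,0,0,0,0.2],[0,0,0.12,0,0,0,0.2],[0,0,0.15,0,0,0,0.2],[0,0,0.15,0,0,0,0.2]]'
python3 - <<'E'
from h import *
h=np.array([np.cos(np.radians(21.95)),np.sin(np.radians(21.95)),0]); O=np.array([.5694,.3002,0])
t=snap('top','t9.png'); find(t,'top','rack'); c=snap('wrist'); find(c,'wrist','blank0')
for d in arm.masks_of('rack','top')[:1]:
    cc=max(cv2.findContours(d['region'].astype(np.uint8),0,2)[0],key=cv2.contourArea); print(cv2.boxPoints(cv2.minAreaRect(cc)).round(1).tolist())
togo(O+.028*h+[0,0,.25],tool(21.95,-30))
E
```

```text
t: 20.9
tcp_pos: [0.5154, -0.0953, 0.0794]
orientation: [[0.865, -0.053, -0.499], [-0.046, -0.999, 0.026], [-0.5, 0.0, -0.866]]
wrist_force: [0.6, 0.1, 7.2]
gripper_width: 0.0593
grip_force: 30.0
t: 21.7
tcp_pos: [0.5159, -0.0954, 0.2331]
orientation: [[0.868, -0.053, -0.494], [-0.046, -0.999, 0.025], [-0.495, 0.001, -0.869]]
wrist_force: [0.7, 0.8, -1.4]
gripper_width: 0.0596
grip_force: 30.0
top rack [0.54  0.285 0.048] 0.8
top rack [ 0.617 -0.004  0.037] 0.17
wrist blank0 [ 0.556 -0.189  0.089] 0.91
wrist blank0 [ 0.537 -0.095  0.257] 0.79
wrist blank0 [ 0.423 -0.325  0.131] 0.73
[[153.6999969482422, 173.89999389648438], [184.8000030517578, 162.5], [205.60000610351562, 219.0], [174.5, 230.5]]
shift [0.0896 0.4093 0.0066] rot [ 0.1735 -1.0443  0.3945] tcp [0.6041 0.3142 0.2337]
```

```bash
python3 -m handwheel '[[0,0.035,0.02,0.014,-0.087,0.033,0.2],[0,0.07,0.02,0.029,-0.174,0.066,0.2],[0,0.105,0.02,0.043,-0.261,0.099,0.2],[0,0.14,0.02,0.058,-0.348,0.131,0.2],[0.01,0.175,0.02,0.072,-0.435,0.164,0.2],[0.02,0.21,0.02,0.087,-0.522,0.197,0.2],[0.03,0.245,0.02,0.101,-0.609,0.23,0.2],[0.04,0.28,0.02,0.116,-0.696,0.263,0.2],[0.055,0.315,0.02,0.13,-0.783,0.296,0.2],[0.07,0.35,0.02,0.145,-0.87,0.329,0.2],[0.08,0.38,0.01,0.159,-0.957,0.362,0.2],[0.0896,0.4093,0.0066,0.1735,-1.0443,0.3945,0.2],[0.0896,0.4093,0.0066,0.1735,-1.0443,0.3945,0.2],[0.0896,0.4093,0.0066,0.1735,-1.0443,0.3945,0.2],[0.0896,0.4093,0.0066,0.1735,-1.0443,0.3945,0.2]]'
cat >> h.py <<'E'
def heldtop(c,hd,u0=170,u1=345,v0=225,v1=275):
    """bright end face of the held blank -> its depth offset and forward offset relative to the grasp point"""
    hsv=cv2.cvtColor(c['pixels'],cv2.COLOR_RGB2HSV); m=((hsv[...,2]>165)&(hsv[...,1]<40)).astype(np.uint8)
    m[:v0]=0;m[v1:]=0;m[:,:u0]=0;m[:,u1:]=0
    m=cv2.morphologyEx(m,cv2.MORPH_OPEN,np.ones((3,9),np.uint8)); w=m[:,240:270].mean(1)>.5
    # rows of full width only
    rows=[v for v in range(384) if m[v,185:325].sum()>90]; us=[np.flatnonzero(m[v]) for v in rows]
    a,b,t,e=np.median([u[0] for u in us]),np.median([u[-1] for u in us])+1,rows[0],rows[-1]+1
    st=arm.get_state(); G=st['tcp_pos']-st['orientation'][:,2]*GO; l=np.array([-hd[1],hd[0],0])
    def pr(p):
        q=[proj(c,G+(p[0]+s*.002)*hd+k*.03*l+(p[1]*l)+[0,0,.05-p[2]])+.5 for s in (1,-1) for k in (1,-1)]
        return np.array([(q[0][0]+q[2][0])/2-a,(q[1][0]+q[3][0])/2-b,(q[0][1]+q[1][1])/2-t,(q[2][1]+q[3][1])/2-e])
    r=least_squares(pr,[.002,0,.033],x_scale=.005); print('top face u',a,b,'v',t,e,'fwd,lat,drop',r.x.round(4),'res',r.fun.round(1)); return r.x
E
python3 - <<'E'
from h import *
h=np.array([np.cos(np.radians(21.95)),np.sin(np.radians(21.95)),0])
c=snap('wrist','w10.png'); heldtop(c,h)
a=cv2.imread('pics/w10.png'); cv2.imwrite('pics/w10b.png',cv2.resize(a[205:384,165:345],None,fx=3.3,fy=3.3,interpolation=cv2.INTER_CUBIC))
E
```

```text
t: 23.45
tcp_pos: [0.6045, 0.3133, 0.2347]
orientation: [[0.803, 0.373, 0.465], [0.323, -0.928, 0.186], [0.501, 0.0, -0.866]]
wrist_force: [0.3, -0.1, -1.7]
gripper_width: 0.0593
grip_force: 30.0
top face u 170.0 344.0 v 232 257 fwd,lat,drop [-0.0012 -0.0007 -0.0088] res [-0.4  0.4  6.7 -6.6]
```

View pics/w10b.png

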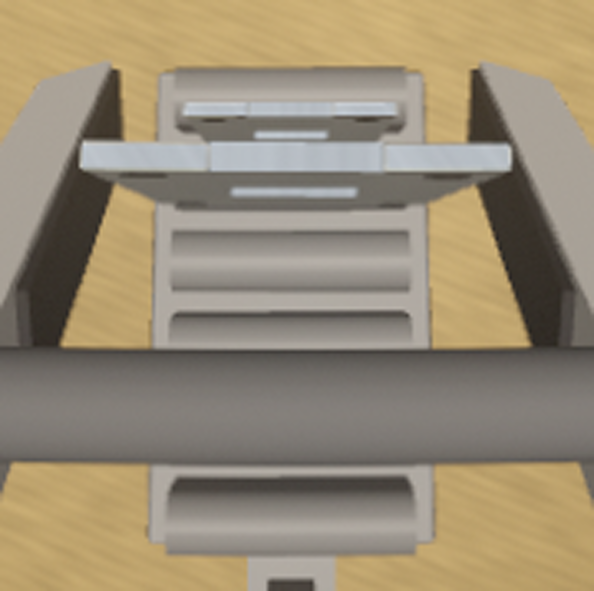

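The second blank is held: its top face spans (80–512, 142–171) and its bottom edge is at y≈209. The first blank is visible in slot +56. I'll check the rack and blank model against this view.

```bash
python3 - <<'E'
from h import *
c=snap('wrist'); h=np.array([np.cos(np.radians(21.95)),np.sin(np.radians(21.95)),0]); O=np.array([.5694,.3002,0]); l=np.array([-h[1],h[0],0])
Z=lambda P:((proj(c,P)-[165,205]+.5)*3.3-.5).round(0).tolist()
print('foot',[Z(O+x*h+y*l+[0,0,.012]) for x in (.083,-.083) for y in (.05,-.05)])
print('divider edges',[Z(O+x*h+[0,0,z])[1] for x,z in ((.0243,.042),(.0038,.042),(-.0038,.042),(-.0523,.042))])
print('blank1 top',[Z(O+(.056+s*.002)*h+k*.03*l+[0,0,.112]) for s in (1,-1) for k in (1,-1)])
st=arm.get_state(); G=st['tcp_pos']-st['orientation'][:,2]*GO; print(G)
for f,d in ((0,.0305),(.0,.028)): print('held',[Z(G+(f+s*.002)*h+k*.03*l+[0,0,.05-d]) for s in (1,-1) for k in (1,-1)],Z(G+(f-.002)*h+[0,0,-.05-d])[1])
togo(O+.028*h+[0,0,.14],tool(21.95,-30))
E
```

```text
foot [[158.0, 70.0], [426.0, 70.0], [147.0, 545.0], [437.0, 545.0]]
divider edges [228.0, 291.0, 315.0, 469.0]
blank1 top [[184.0, 99.0], [398.0, 99.0], [184.0, 113.0], [398.0, 113.0]]
[0.59601319 0.30972102 0.25125021]
held [[78.0, 139.0], [512.0, 139.0], [77.0, 168.0], [513.0, 168.0]] 204.0
held [[75.0, 137.0], [515.0, 137.0], [74.0, 167.0], [516.0, 167.0]] 203.0
shift [-0.0007  0.001  -0.1113] rot [-0.0006  0.0015  0.0017] tcp [0.6041 0.3142 0.1237]
```

```bash
python3 -m handwheel '[[-0.0005,0.0008,-0.03,0,0.001,0.001,0.2],[-0.0005,0.0008,-0.065,0,0.001,0.001,0.2],[-0.0005,0.0008,-0.095,0,0.001,0.001,0.2],[-0.0005,0.0008,-0.11,0,0.001,0.001,0.2],[-0.0005,0.0008,-0.12,0,0.001,0.001,0.2],[-0.0005,0.0008,-0.13,0,0.001,0.001,0.2],[-0.0005,0.0008,-0.14,0,0.001,0.001,0.2],[-0.0005,0.0008,-0.148,0,0.001,0.001,0.2],[-0.0005,0.0008,-0.155,0,0.001,0.001,0.2],[-0.0005,0.0008,-0.155,0,0.001,0.001,0.2]]'
python3 -m handwheel '[[0,0,-0.001,0,0,0,0.2],[0,0,-0.002,0,0,0,0.2],[0,0,-0.003,0,0,0,0.2],[0,0,-0.003,0,0,0,0.2]]'
```

```text
t: 24.55
tcp_pos: [0.6036, 0.3148, 0.0787]
orientation: [[0.803, 0.374, 0.463], [0.324, -0.927, 0.187], [0.5, -0.0, -0.866]]
wrist_force: [-0.6, -0.9, -1.5]
gripper_width: 0.0594
grip_force: 30.0
t: 24.95
tcp_pos: [0.6039, 0.3149, 0.0767]
orientation: [[0.803, 0.374, 0.464], [0.324, -0.927, 0.188], [0.501, -0.0, -0.865]]
wrist_force: [-0.9, -0.4, -0.5]
gripper_width: 0.0596
grip_force: 30.0
```

```bash
python3 -m handwheel '[[0,0,0,0,0,0,0],[0,0,0,0,0,0,-0.2],[0,0,0,0,0,0,-0.4],[0,0,0,0,0,0,-0.5],[0,0,0.02,0,0,0,-0.6],[0,0,0.05,0,0,0,-0.6],[0,0,0.09,0,0,0,-0.6],[0,0,0.13,0,0,0,-0.6],[0,0,0.165,0,0,0,-0.6],[0,0,0.165,0,0,0,-0.6]]'
python3 - <<'E'
from h import *
c=snap('wrist','w11.png'); find(c,'wrist','blank0')
h=np.array([np.cos(np.radians(21.95)),np.sin(np.radians(21.95)),0]); O=np.array([.5694,.3002,0]);l=np.array([-h[1],h[0],0])
for x in (.056,.028): print([proj(c,O+(x+sx*.002)*h+sy*.03*l+[0,0,.112]).round(0).tolist() for sx in (1,-1) for sy in (1,-1)])
for d in arm.masks_of('blank0','wrist')[:3]:
    v,u=np.nonzero(d['region']); print(round(d['p'],2),u.min(),u.max(),v.min(),v.max())
togo([.4802,-.1685,.19],tool(27,0))
E
```

```text
t: 25.95
tcp_pos: [0.6053, 0.3156, 0.2481]
orientation: [[0.798, 0.375, 0.471], [0.322, -0.927, 0.191], [0.509, -0.001, -0.861]]
wrist_force: [-0.2, -0.4, 0.1]
gripper_width: 0.0751
grip_force: 0.0
wrist blank0 [0.594 0.311 0.109] 0.95
wrist blank0 [0.622 0.322 0.089] 0.75
[[224.0, 239.0], [286.0, 239.0], [224.0, 244.0], [286.0, 244.0]]
[[223.0, 269.0], [287.0, 269.0], [223.0, 273.0], [287.0, 273.0]]
0.75 224 285 241 253
0.65 225 284 269 277
shift [-0.1235 -0.4832 -0.0695] rot [-0.2173  0.4765  0.0855] tcp [ 0.4802 -0.1685  0.1712]
```

Both blanks are seated where predicted. Back to the knob for the third.

```bash
python3 -m handwheel '[[-0.005,-0.04,0,-0.018,0.04,0.007,-0.5],[-0.012,-0.085,0,-0.036,0.08,0.014,-0.4],[-0.02,-0.13,0,-0.054,0.12,0.021,-0.3],[-0.03,-0.175,0,-0.072,0.16,0.028,-0.2],[-0.04,-0.22,0,-0.09,0.2,0.036,0],[-0.055,-0.265,0,-0.109,0.24,0.043,0],[-0.07,-0.31,0,-0.127,0.28,0.05,0],[-0.085,-0.355,0,-0.145,0.32,0.057,0],[-0.1,-0.4,0,-0.163,0.36,0.064,0],[-0.11,-0.44,-0.01,-0.18,0.4,0.07,0],[-0.12,-0.47,-0.03,-0.2,0.44,0.078,0],[-0.1235,-0.4832,-0.06,-0.2173,0.4765,0.0855,0],[-0.1235,-0.4832,-0.0695,-0.2173,0.4765,0.0855,0],[-0.1235,-0.4832,-0.0695,-0.2173,0.4765,0.0855,0]]'
python3 - <<'E'
from h import *
c=snap('wrist'); fitdial(c,.6147,-.1005,26.9); find(c,'wrist','blank0')
togo([.4802,-.1685,.071],tool(27,0))
E
```

```text
t: 27.5
tcp_pos: [0.4798, -0.1675, 0.1703]
orientation: [[0.891, 0.454, -0.002], [0.454, -0.891, 0.003], [-0.0, -0.003, -1.0]]
wrist_force: [-0.6, -0.4, 0.3]
gripper_width: 0.047
grip_force: 0.0
2 [ 97.6 104.1] [102.3 103.3] 994
3 [255.7 193.4] [255.  186.7] 516
4 [414.6 105.1] [409.4 106.3] 1036
dial [ 0.615  -0.1005 26.9547] res [-4.5  0.6  1.   6.3  5.4 -1.7]
wrist blank0 [ 0.553 -0.187  0.086] 0.76
shift [-0.0006 -0.0009 -0.1206] rot [-0.0009  0.0019 -0.0006] tcp [ 0.4802 -0.1685  0.0522]
```

```bash
python3 -m handwheel '[[0,-0.0005,-0.05,0,0,0,0],[0.0005,-0.001,-0.09,0,0,0,0],[0.0005,-0.001,-0.11,0,0,0,0],[0.0005,-0.001,-0.118,0,0,0,0.2],[0.0005,-0.001,-0.118,0,0,0,0.5],[0.0005,-0.001,-0.118,0,0,0,0.8],[0.0005,-0.001,-0.118,0,0,0,0.8],[0.0005,-0.001,-0.118,0,0,0,0.8]]' 15
python3 -m handwheel '[[-0.0033,0.0071,0,0,0,-0.052,0.8],[-0.0063,0.0144,0,0,0,-0.105,0.8],[-0.0112,0.0293,0,0,0,-0.209,0.8],[-0.0144,0.0447,0,0,0,-0.314,0.8],[-0.016,0.0603,0,0,0,-0.419,0.8],[-0.016,0.076,0,0,0,-0.524,0.8],[-0.0143,0.0916,0,0,0,-0.628,0.8],[-0.011,0.107,0,0,0,-0.733,0.8],[-0.0061,0.1219,0,0,0,-0.838,0.8],[0.0003,0.1362,0,0,0,-0.942,0.8],[0.004,0.1431,0,0,0,-0.995,0.8],[0.0081,0.1498,0,0,0,-1.047,0.8],[0.0081,0.1498,0,0,0,-1.047,0.8],[0.0081,0.1498,0,0,0,-1.047,0.8]]'
python3 -m handwheel '[[0,0,0,0,0,0,0.4],[0,0,0,0,0,0,0],[0,0,0,0,0,0,0],[0,0,0.05,0,0,0,0],[0,-0.02,0.1,0,0,0.12,-0.2],[0.01,-0.05,0.15,0,0,0.24,-1],[0.01,-0.075,0.18,0,0,0.36,-1],[0.01,-0.075,0.18,0,0,0.48,-1],[0.01,-0.075,0.18,0,0,0.523,-1],[0.01,-0.075,0.18,0,0,0.523,-1]]'
python3 - <<'E'
from h import *
c=snap('wrist','w12.png'); fitdial(c,.6147,-.1005,26.9); find(c,'wrist','blank0'); s=snap('side'); find(s,'side','blank0'); t=snap('top'); find(t,'top','blank0')
for d in arm.masks_of('blank0','wrist')[:2]:
    m=d['region']; v,u=np.nonzero(m); r=cv2.minAreaRect(np.c_[u,v].astype(np.float32)); print(d['p'],r)
togo([.524,-.0958,.196],tool(-3.1,30))
E
```

```text
t: 28.4
tcp_pos: [0.4818, -0.1695, 0.0556]
orientation: [[0.891, 0.454, 0.003], [0.454, -0.891, -0.0], [0.003, 0.002, -1.0]]
wrist_force: [-0.1, 0.3, 7.8]
gripper_width: 0.0187
grip_force: 15.0
t: 29.8
tcp_pos: [0.49, -0.0193, 0.0556]
orientation: [[0.839, -0.544, 0.004], [-0.544, -0.839, -0.001], [0.003, -0.001, -1.0]]
wrist_force: [-2.5, 0.8, 8.6]
gripper_width: 0.0186
grip_force: 15.0
t: 30.8
tcp_pos: [0.4989, -0.0947, 0.2342]
orientation: [[0.999, -0.053, 0.001], [-0.053, -0.999, -0.0], [0.001, -0.0, -1.0]]
wrist_force: [0.7, 1.1, -0.1]
gripper_width: 0.0915
grip_force: 0.0
1 [101.8  62.4] [106.   62.4] 706
2 [182.5 190.4] [184.  187.4] 512
3 [325.3 190.8] [323.  188.7] 518
4 [406.6  63.3] [402.9  65.2] 712
dial [ 0.6147 -0.1005 26.9   ] res [-4.2  0.  -1.5  3.   2.3  2.1  3.8 -1.9]
wrist blank0 [ 0.508 -0.095  0.089] 0.69
side blank0 [ 0.499 -0.093  0.086] 0.96
side blank0 [0.573 0.33  0.082] 0.44
top blank0 [0.611 0.34  0.088] 0.56
top blank0 [ 0.418 -0.318  0.009] 0.43
top blank0 [0.582 0.329 0.085] 0.37
0.58 ((253.0, 175.49996948242188), (65.99998474121094, 76.99998474121094), 0.0)
shift [ 0.0156 -0.0009 -0.0543] rot [ 0.028   0.5236 -0.001 ] tcp [ 0.5146 -0.0953  0.1797]
```

The racked blanks now read about (-11,+19) mm shifted, so the rack was knocked. I'll take the third blank and then measure the rack again.

```bash
python3 -m handwheel '[[0.016,-0.001,0,0.005,0.1,0,-1],[0.016,-0.001,0,0.011,0.21,0,-1],[0.016,-0.001,-0.01,0.017,0.32,0,-1],[0.016,-0.001,-0.03,0.022,0.43,0,-1],[0.016,-0.001,-0.05,0.028,0.522,0,-1],[0.016,-0.001,-0.05,0.028,0.522,0,-1],[0.016,-0.001,-0.05,0.028,0.522,0,-1],[0.016,-0.001,-0.05,0.028,0.522,0,-1]]'
python3 -m handwheel '[[0,0,-0.04,0,0.002,0,-1],[0,0,-0.075,0,0.002,0,-0.8],[0,0,-0.095,0,0.002,0,-0.6],[0,0,-0.105,0,0.002,0,-0.6],[0,0,-0.106,0,0.002,0,-0.6],[0,0,-0.106,0,0.002,0,-0.1],[0,0,-0.106,0,0.002,0,0.2],[0,0,-0.106,0,0.002,0,0.2],[0,0,-0.106,0,0.002,0,0.2],[0,0,-0.106,0,0.002,0,0.2]]' 30
python3 -m handwheel '[[0,0,0.01,0,0,0,0.2],[0,0,0.025,0,0,0,0.2],[0,0,0.04,0,0,0,0.2],[0,0,0.065,0,0,0,0.2],[0,0,0.09,0,0,0,0.2],[0,0,0.12,0,0,0,0.2],[0,0,0.15,0,0,0,0.2],[0,0,0.15,0,0,0,0.2]]'
python3 - <<'E'
from h import *
t=snap('top','t13.png'); find(t,'top','rack'); find(t,'top','blank0')
for d in arm.masks_of('rack','top')[:1]:
    cc=max(cv2.findContours(d['region'].astype(np.uint8),0,2)[0],key=cv2.contourArea); b=cv2.boxPoints(cv2.minAreaRect(cc)); print(b.round(1).tolist())
old=np.array([[153.7,173.9],[184.8,162.5],[205.6,219],[174.5,230.5]])
f=lambda b:np.array([pix2plane(t,*p,.03)[:2] for p in b]); A,B=f(old),f(b)
ang=lambda P:np.degrees(np.arctan2(*((P[0]+P[1]-P[2]-P[3])[::-1])))
print(A.mean(0),ang(A),B.mean(0),ang(B))
E
```

```text
t: 31.95
tcp_pos: [0.5154, -0.0956, 0.186]
orientation: [[0.868, -0.053, -0.493], [-0.046, -0.999, 0.026], [-0.494, 0.0, -0.869]]
wrist_force: [-1.2, -0.2, 0.6]
gripper_width: 0.0944
grip_force: 0.0
t: 32.95
tcp_pos: [0.5156, -0.0956, 0.0795]
orientation: [[0.866, -0.053, -0.498], [-0.046, -0.999, 0.026], [-0.498, 0.0, -0.867]]
wrist_force: [1.1, 1.2, 7.1]
gripper_width: 0.0594
grip_force: 30.0
t: 33.75
tcp_pos: [0.5161, -0.0957, 0.2332]
orientation: [[0.869, -0.053, -0.493], [-0.046, -0.999, 0.025], [-0.493, 0.001, -0.87]]
wrist_force: [0.7, 0.7, -1.2]
gripper_width: 0.0595
grip_force: 30.0
top rack [0.539 0.305 0.047] 0.66
top blank0 [0.582 0.332 0.084] 0.62
top blank0 [ 0.613 -0.006  0.036] 0.62
top blank0 [0.609 0.336 0.088] 0.41
[[149.6999969482422, 174.60000610351562], [179.10000610351562, 164.1999969482422], [198.6999969482422, 219.6999969482422], [169.3000030517578, 230.10000610351562]]
[0.54976676 0.29434933] 22.305742816836325 [0.54710063 0.31231025] 21.673271015006463
```

```bash
python3 - <<'E'
from h import *
togo([.564,.3185,.25],tool(21.3,-30))
E
```

```text
shift [0.0581 0.4173 0.0063] rot [ 0.167  -1.0428  0.3845] tcp [0.5728 0.3219 0.2337]
```

```bash
python3 -m handwheel '[[0,0.035,0.02,0.014,-0.087,0.033,0.2],[0,0.07,0.02,0.028,-0.174,0.064,0.2],[0,0.105,0.02,0.042,-0.261,0.096,0.2],[0,0.14,0.02,0.056,-0.348,0.128,0.2],[0,0.175,0.02,0.07,-0.435,0.16,0.2],[0.01,0.21,0.02,0.084,-0.522,0.192,0.2],[0.02,0.245,0.02,0.097,-0.609,0.225,0.2],[0.03,0.28,0.02,0.111,-0.696,0.257,0.2],[0.04,0.315,0.02,0.125,-0.783,0.289,0.2],[0.05,0.35,0.02,0.139,-0.87,0.321,0.2],[0.055,0.385,0.01,0.153,-0.957,0.353,0.2],[0.058,0.417,0.006,0.167,-1.043,0.384,0.2],[0.058,0.417,0.006,0.167,-1.043,0.384,0.2],[0.058,0.417,0.006,0.167,-1.043,0.384,0.2],[0.058,0.417,0.006,0.167,-1.043,0.384,0.2]]'
python3 - <<'E'
from h import *
c=snap('wrist','w14.png'); find(c,'wrist','blank0'); find(c,'wrist','rack')
a=cv2.imread('pics/w14.png'); cv2.imwrite('pics/w14b.png',cv2.resize(a[205:384,165:345],None,fx=3.3,fy=3.3,interpolation=cv2.INTER_CUBIC))
print(arm.get_state()['joint_pos'].round(1))
E
```

```text
t: 35.45
tcp_pos: [0.5733, 0.3207, 0.2341]
orientation: [[0.807, 0.362, 0.466], [0.313, -0.932, 0.181], [0.5, 0.0, -0.866]]
wrist_force: [0.2, -0.3, -1.8]
gripper_width: 0.0595
grip_force: 30.0
wrist blank0 [0.611 0.336 0.095] 0.96
wrist blank0 [0.563 0.319 0.27 ] 0.83
wrist blank0 [0.582 0.328 0.113] 0.75
wrist blank0 [0.665 0.051 0.037] 0.2
wrist rack [0.548 0.31  0.044] 0.89
[27.3 14.1 92.1 -4.4 44.  98.4]
```

View pics/w14b.png

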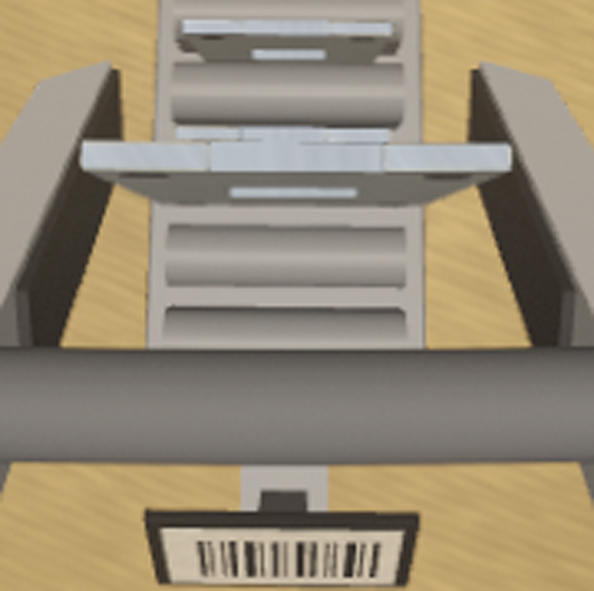

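The rack moved but it's square to the hand. The two racked blanks are at y≈27 and 134, divider edges at y≈226, 286 and 308, and the label at (283,560). I'll refit the rack.

```bash
python3 - <<'E'
from h import *
c=snap('wrist'); o=lambda x,y:np.array([165+(x+.5)/3.3-.5,205+(y-3+.5)/3.3-.5])
obs=[(o(168,227),(-.0038,.04,.042)),(o(405,226),(-.0038,-.04,.042)),(o(164,287),(-.0243,.04,.042)),(o(406,285),(-.0243,-.04,.042)),(o(164,309),(-.0318,.04,.042)),(o(406,308),(-.0318,-.04,.042)),
(o(180,20),(.058,.03,.112)),(o(392,21),(.058,-.03,.112)),(o(178,127),(.03,.03,.112)),(o(391,128),(.03,-.03,.112))]
print('dividers'); q=fitrack(c,obs[:6],(.564,.3185,21.3)); print('all'); p=fitrack(c,obs,(.564,.3185,21.3))
st=arm.get_state(); G=st['tcp_pos']-st['orientation'][:,2]*GO; print(G)
for r in (q,p): togo([r[0],r[1],.0945],tool(r[2],-30))
E
```

```text
dividers
rack [ 0.5657  0.3211 21.488 ]
[[-0.6, -0.8], [-0.1, -0.8], [0.2, 0.0], [0.1, 0.4], [0.1, 0.4], [0.2, 0.5]]
all
rack [ 0.5643  0.3204 20.9506]
[[-0.5, 0.3], [0.1, 1.0], [0.2, 1.2], [0.1, 2.2], [0.0, 1.5], [0.2, 2.3], [0.3, -5.7], [-0.6, -5.7], [-0.0, -8.7], [0.2, -8.6]]
[0.56464497 0.31733566 0.25065375]
shift [ 0.001   0.0038 -0.1562] rot [-0.0006  0.0015  0.0052] tcp [0.5744 0.3246 0.0782]
shift [-0.0004  0.003  -0.1562] rot [-0.0006  0.0015 -0.0042] tcp [0.573  0.3237 0.0782]
```

```bash
python3 - <<'E'
from h import *
c=snap('wrist'); o=lambda x,y:np.array([165+(x+.5)/3.3-.5,205+(y-3+.5)/3.3-.5])
obs=[(o(168,227),(-.0038,.04,.042)),(o(405,226),(-.0038,-.04,.042)),(o(164,287),(-.0243,.04,.042)),(o(406,285),(-.0243,-.04,.042)),(o(164,309),(-.0318,.04,.042)),(o(406,308),(-.0318,-.04,.042)),
(o(172,63),(.0523,.04,.042)),(o(405,64),(.0523,-.04,.042)),(o(170,125),(.0318,.04,.042)),(o(405,125),(.0318,-.04,.042))]
r=fitrack(c,obs,(.564,.3185,21.3))
a=np.radians(r[2]);L=o(283,530)
print('label pred',((proj(c,[r[0]-.105*np.cos(a),r[1]-.105*np.sin(a),.062])-[165,205]+.5)*3.3).round(0))
togo([r[0],r[1],.15],tool(r[2],-30))
E
```

```text
rack [ 0.565   0.3207 20.9474]
[[-0.3, -0.4], [0.2, 0.3], [0.3, 0.4], [0.2, 1.5], [0.1, 0.8], [0.3, 1.5], [-0.0, -0.7], [-0.6, -0.6], [0.0, -1.6], [-0.3, -1.2]]
label pred [284. 561.]
shift [ 0.0004  0.0032 -0.1007] rot [-0.0007  0.0016 -0.0044] tcp [0.5738 0.324  0.1337]
```

```bash
python3 -m handwheel '[[0.0005,0.0034,-0.03,0,0.001,-0.003,0.2],[0.0005,0.0034,-0.065,0,0.001,-0.003,0.2],[0.0005,0.0034,-0.09,0,0.001,-0.003,0.2],[0.0005,0.0034,-0.105,0,0.001,-0.003,0.2],[0.0005,0.0034,-0.105,0,0.001,-0.003,0.2]]'
python3 - <<'E'
from h import *
c=snap('wrist','w15.png'); a=np.radians(21.2); h=np.array([np.cos(a),np.sin(a),0]); O=np.array([.5653,.3208,0]); l=np.array([-h[1],h[0],0])
st=arm.get_state(); G=st['tcp_pos']-st['orientation'][:,2]*GO; print('G in rack',((G-O)@h).round(4),((G-O)@l).round(4),G[2].round(4))
for y in (.02,-.02):
  print('pred edges',[proj(c,O+x*h+y*l+[0,0,.042])[1].round(1) for x in (.0038,-.0038,-.0243,-.0318)], 'held bottom near',proj(c,G-.002*h+y*l+[0,0,-.0805])[1].round(1),'held top',[proj(c,G+s*.002*h+y*l+[0,0,.0195])[1].round(1) for s in (1,-1)])
  u=int(proj(c,O+y*l+[0,0,.042])[0]); g=cv2.cvtColor(c['pixels'],cv2.COLOR_RGB2GRAY); print(u,g[240:312,u].tolist())
im=cv2.imread('pics/w15.png'); cv2.imwrite('pics/w15b.png',cv2.resize(im[205:384,165:345],None,fx=3.3,fy=3.3,interpolation=cv2.INTER_CUBIC))
E
```

```text
t: 36.2
tcp_pos: [0.5728, 0.3241, 0.1268]
orientation: [[0.81, 0.359, 0.464], [0.312, -0.933, 0.179], [0.497, 0.0, -0.868]]
wrist_force: [-0.4, 0.5, -1.0]
gripper_width: 0.0595
grip_force: 30.0
G in rack -0.0004 0.0005 0.145
pred edges [np.float64(258.5), np.float64(268.1), np.float64(294.5), np.float64(304.4)] held bottom near 265.0 held top [np.float64(245.3), np.float64(254.2)]
229 [132, 137, 139, 143, 147, 153, 161, 166, 181, 182, 181, 181, 182, 181, 181, 181, 174, 98, 98, 101, 99, 100, 97, 98, 99, 97, 111, 141, 160, 146, 96, 99, 111, 117, 125, 129, 133, 137, 140, 145, 150, 158, 166, 167, 163, 158, 152, 146, 141, 138, 135, 131, 126, 118, 108, 107, 159, 161, 161, 161, 162, 161, 159, 133, 64, 68, 85, 96, 107, 113, 101, 64]
pred edges [np.float64(258.4), np.float64(268.0), np.float64(294.5), np.float64(304.3)] held bottom near 264.9 held top [np.float64(245.2), np.float64(254.1)]
279 [130, 135, 138, 142, 145, 152, 160, 167, 179, 182, 182, 183, 182, 182, 182, 182, 176, 120, 100, 101, 101, 101, 101, 100, 100, 100, 98, 124, 160, 153, 122, 95, 106, 115, 122, 128, 132, 136, 140, 145, 149, 156, 164, 167, 164, 160, 155, 149, 144, 140, 137, 132, 127, 120, 112, 97, 156, 161, 160, 160, 159, 160, 160, 155, 65, 66, 78, 93, 102, 111, 100, 62]
```

Edges agree within about 1 mm and are square, so I'll lower the third blank.

```bash
python3 -m handwheel '[[0.0006,0.0003,-0.008,0,0,0,0.2],[0.0006,0.0003,-0.016,0,0,0,0.2],[0.0006,0.0003,-0.024,0,0,0,0.2],[0.0006,0.0003,-0.032,0,0,0,0.2],[0.0006,0.0003,-0.04,0,0,0,0.2],[0.0006,0.0003,-0.045,0,0,0,0.2],[0.0006,0.0003,-0.05,0,0,0,0.2],[0.0006,0.0003,-0.05,0,0,0,0.2]]'
python3 -m handwheel '[[0,0,-0.001,0,0,0,0.2],[0,0,-0.002,0,0,0,0.2],[0,0,-0.002,0,0,0,0.2]]'
```

```text
t: 37.05
tcp_pos: [0.5739, 0.3251, 0.0783]
orientation: [[0.808, 0.36, 0.466], [0.312, -0.933, 0.18], [0.5, -0.0, -0.866]]
wrist_force: [0.6, 0.3, -1.4]
gripper_width: 0.0599
grip_force: 30.0
t: 37.35
tcp_pos: [0.5742, 0.3252, 0.0773]
orientation: [[0.808, 0.36, 0.467], [0.311, -0.933, 0.181], [0.501, -0.0, -0.866]]
wrist_force: [0.1, 0.8, -0.8]
gripper_width: 0.0596
grip_force: 30.0
```

```bash
python3 -m handwheel '[[0,0,0,0,0,0,0],[0,0,0,0,0,0,-0.2],[0,0,0,0,0,0,-0.4],[0,0,0,0,0,0,-0.5],[0,0,0.02,0,0,0,-0.6],[0,0,0.05,0,0,0,-0.6],[0,0,0.09,0,0,0,-0.6],[0,0,0.13,0,0,0,-0.6],[0,0,0.165,0,0,0,-0.6],[0,0,0.165,0,0,0,-0.6]]'
python3 - <<'E'
from h import *
c=snap('wrist','w16.png'); find(c,'wrist','blank0'); t=snap('top','t16.png'); find(t,'top','blank0'); find(t,'top','scanner'); find(t,'top','holder'); s=snap('side','s16.png'); find(s,'side','blank0')
a=np.radians(21.2); h=np.array([np.cos(a),np.sin(a),0]); O=np.array([.5653,.3208,0]); l=np.array([-h[1],h[0],0])
for x in (.056,.028,0): print('upright pred',[proj(c,O+(x+.002)*h+sy*.03*l+[0,0,.112]).round(0).tolist() for sy in (1,-1)])
for d in arm.masks_of('blank0','wrist')[:4]:
    v,u=np.nonzero(d['region']); print(round(d['p'],2),u.min(),u.max(),v.min(),v.max())
im=cv2.imread('pics/t16.png'); w=cv2.imread('pics/w16.png'); cr=cv2.resize(w[200:384,190:320],None,fx=2.6,fy=2.6,interpolation=cv2.INTER_CUBIC)
d=cv2.resize(im[200:290,330:420],(450,450),interpolation=cv2.INTER_CUBIC)
H=max(cr.shape[0],450); pad=lambda q:cv2.copyMakeBorder(q,0,H-q.shape[0],0,0,0); cv2.imwrite('pics/m16.png',np.hstack([pad(cr),pad(d)])); print(cr.shape)
E
```

```text
t: 38.35
tcp_pos: [0.5755, 0.326, 0.2484]
orientation: [[0.804, 0.36, 0.474], [0.309, -0.933, 0.184], [0.508, -0.001, -0.861]]
wrist_force: [1.1, 1.3, 0.4]
gripper_width: 0.0752
grip_force: 0.0
wrist blank0 [0.563 0.323 0.108] 0.88
wrist blank0 [0.58  0.326 0.112] 0.58
wrist blank0 [0.611 0.337 0.098] 0.57
top blank0 [ 0.771 -0.095  0.01 ] 0.57
top blank0 [0.606 0.349 0.1  ] 0.47
top scanner [ 0.423 -0.344  0.143] 0.59
top holder [ 0.419 -0.318  0.009] 0.96
side blank0 [0.612 0.323 0.1  ] 0.63
side blank0 [0.56  0.321 0.082] 0.52
side blank0 [0.581 0.316 0.081] 0.39
upright pred [[225.0, 211.0], [286.0, 211.0]]
upright pred [[224.0, 240.0], [287.0, 240.0]]
upright pred [[224.0, 269.0], [287.0, 269.0]]
0.89 223 284 269 277
0.73 226 284 251 255
0.63 226 286 219 230
(478, 338, 3)
```

View pics/m16.png

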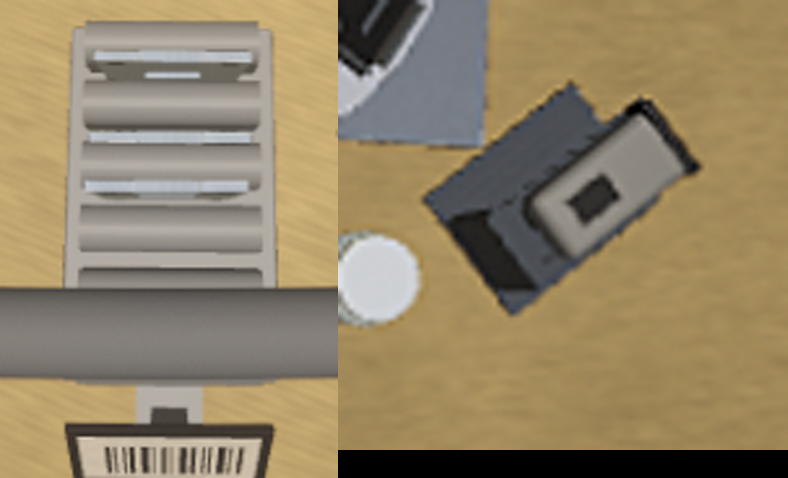

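All three blanks stand in their slots at y≈58, 138 and 187 in the left half; two lean slightly. The right half shows the scanner with its nose towards upper right, about (670,133). Next I'll go to the scanner and look from near.

```bash
python3 - <<'E'
from h import *
t=snap('top')
f=lambda x,y:pix2plane(t,330+x/5-.5,200+y/5-.5,.148)[:2]
A,B=f(217,228),f(325,135); d=B-A; print(A,B,np.linalg.norm(d),np.degrees(np.arctan2(d[1],d[0])))
togo([.356,-.268,.27],tool(-50,0))
E
```

```text
[ 0.39541588 -0.31110824] [ 0.45242756 -0.37986807] 0.0893210323820122 -50.3364387401247
shift [-0.218  -0.5932  0.0097] rot [ 0.139   0.5402 -1.2107] tcp [ 0.356  -0.268   0.2512]
```

```bash
python3 -m handwheel '[[-0.01,-0.04,0.01,0.01,0.039,-0.086,-0.6],[-0.02,-0.085,0.02,0.02,0.077,-0.173,-0.6],[-0.035,-0.13,0.02,0.03,0.116,-0.259,-0.6],[-0.05,-0.175,0.02,0.04,0.154,-0.346,-0.6],[-0.065,-0.22,0.02,0.05,0.193,-0.432,-0.6],[-0.08,-0.265,0.02,0.06,0.231,-0.519,-0.6],[-0.095,-0.31,0.02,0.07,0.27,-0.605,-0.6],[-0.11,-0.355,0.02,0.08,0.309,-0.692,-0.6],[-0.13,-0.4,0.02,0.09,0.347,-0.778,-0.6],[-0.15,-0.445,0.02,0.1,0.386,-0.865,-0.6],[-0.17,-0.485,0.02,0.11,0.424,-0.951,-0.6],[-0.19,-0.525,0.01,0.12,0.463,-1.038,-0.6],[-0.205,-0.565,0.01,0.13,0.502,-1.124,-0.6],[-0.218,-0.593,0.01,0.139,0.54,-1.211,-0.6],[-0.218,-0.593,0.01,0.139,0.54,-1.211,-0.6],[-0.218,-0.593,0.01,0.139,0.54,-1.211,-0.6]]'
python3 - <<'E'
from h import *
c=snap('wrist','w17.png'); st=arm.get_state(); print(st['joint_pos'].round(1)); find(c,'wrist','scanner')
a=np.radians(-50.3); h=np.array([np.cos(a),np.sin(a),0]); l=np.array([-h[1],h[0],0]); C=np.array([.424,-.3455,.148])
print('pred top corners',[proj(c,C+x*h+y*l).round(0).tolist() for x in (.0475,-.0475) for y in (.024,-.024)])
for d in arm.masks_of('scanner','wrist')[:2]:
    m=d['region']; v,u=np.nonzero(m); cc=max(cv2.findContours(m.astype(np.uint8),0,2)[0],key=cv2.contourArea); print(round(d['p'],2),m.sum(),u.min(),u.max(),v.min(),v.max(),cv2.minAreaRect(cc)); print(cv2.approxPolyDP(cv2.convexHull(cc),3,True)[:,0].tolist())
    for vv in range(v.min(),v.max(),8): uu=u[v==vv]; print(vv,uu.min(),uu.max(),end='; ')
E
```

```text
t: 40.45
tcp_pos: [0.3561, -0.2679, 0.2518]
orientation: [[0.642, -0.766, 0.001], [-0.766, -0.642, -0.0], [0.001, -0.0, -1.0]]
wrist_force: [-0.4, 0.0, 0.6]
gripper_width: 0.0754
grip_force: 0.0
[-41.6   1.5  99.1   0.   79.3  98.3]
wrist scanner [ 0.423 -0.349  0.145] 0.85
wrist scanner [ 0.367 -0.227  0.09 ] 0.48
pred top corners [[222.0, 3.0], [284.0, 3.0], [223.0, 127.0], [282.0, 127.0]]
0.61 7465 220 291 0 124 ((255.5, 62.0), (124.0, 71.0), 90.0)
[[291, 0], [278, 121], [229, 122], [224, 116], [220, 0]]
0 220 291; 8 224 291; 16 226 288; 24 226 286; 32 226 285; 40 225 285; 48 225 283; 56 225 284; 64 225 284; 72 224 283; 80 224 283; 88 225 283; 96 225 281; 104 224 281; 112 224 280; 120 227 278;
```

```bash
python3 -m handwheel '[[-0.02,0.025,0.01,0,0,0,-0.6],[-0.032,0.038,0.03,0,0,0,-0.6],[-0.032,0.038,0.04,0,0,0,-0.6],[-0.032,0.038,0.04,0,0,0,-0.6]]'
python3 - <<'E'
from h import *
c=snap('wrist','w18.png')
a=np.radians(-50.3); h=np.array([np.cos(a),np.sin(a),0]); l=np.array([-h[1],h[0],0]); C=np.array([.424,-.3455,.148])
print('pred top corners',[proj(c,C+x*h+y*l).round(0).tolist() for x in (.0475,-.0475) for y in (.024,-.024)])
hsv=cv2.cvtColor(c['pixels'],cv2.COLOR_RGB2HSV); 
print('colour',hsv[proj(c,C)[1].astype(int)+25,int(proj(c,C)[0])])
for d in arm.masks_of('scanner','wrist')[:1]:
    m=d['region']; v,u=np.nonzero(m); print(round(d['p'],2),m.sum())
    for vv in range(v.min(),v.max()+1,6): uu=u[v==vv]; print(vv,uu.min(),uu.max(),end='; ')
g=cv2.cvtColor(c['pixels'],cv2.COLOR_RGB2GRAY); print()
for vv in (70,100,130,150): print(vv,g[vv,200:312].tolist())
print('col',g[20:190,252].tolist())
E
```

```text
t: 41.0
tcp_pos: [0.325, -0.2299, 0.2936]
orientation: [[0.644, -0.765, 0.004], [-0.765, -0.644, -0.003], [0.005, -0.001, -1.0]]
wrist_force: [0.6, -0.1, -0.8]
gripper_width: 0.0751
grip_force: 0.0
pred top corners [[227.0, -41.0], [282.0, -41.0], [227.0, 70.0], [280.0, 70.0]]
colour [17 28 82]
0.8 3645
0 229 281; 6 229 281; 12 230 282; 18 230 281; 24 230 281; 30 230 280; 36 229 280; 42 228 279; 48 228 278; 54 229 279; 60 229 278; 66 231 276; 
70 [92, 119, 152, 161, 160, 158, 158, 158, 160, 159, 162, 163, 162, 160, 158, 133, 103, 100, 99, 97, 98, 98, 97, 96, 99, 100, 99, 98, 96, 96, 97, 97, 97, 98, 97, 92, 81, 81, 82, 82, 81, 79, 78, 80, 78, 77, 76, 76, 75, 77, 76, 76, 74, 74, 74, 73, 73, 73, 72, 72, 71, 70, 71, 72, 70, 71, 71, 71, 71, 72, 73, 72, 74, 75, 84, 96, 99, 98, 99, 97, 97, 96, 96, 95, 97, 98, 97, 99, 97, 97, 98, 96, 124, 158, 157, 160, 161, 161, 161, 161, 160, 160, 160, 162, 162, 160, 158, 159, 160, 160, 159, 161]
100 [161, 162, 161, 160, 160, 164, 165, 163, 160, 161, 162, 161, 160, 161, 162, 160, 161, 162, 166, 167, 165, 166, 166, 165, 163, 164, 166, 167, 166, 165, 168, 17
[... 1631 characters left out ...]
8, 78, 79, 78, 87, 134, 163, 162, 162, 163, 162, 163, 163, 162, 163, 163, 163, 161, 155, 149, 142, 134, 126, 115, 99, 83, 71, 74, 87, 97, 96, 97, 97, 98, 97, 99, 98, 97, 98, 97, 99, 98, 98, 99, 99, 99, 98, 99, 98, 100, 97, 70, 67, 106, 167, 166, 163, 163, 163, 162, 164, 167, 171, 172, 170, 167, 165, 165, 166, 167, 165, 165, 165, 166, 166, 165, 166, 165, 167, 167, 165, 164, 163, 165, 167, 166, 166, 165, 167, 168, 167, 165, 163, 165, 168, 170, 171, 170, 169, 169, 167, 166, 166, 167, 168, 169, 166, 164, 163, 165, 166, 169, 169, 169, 169, 166, 165, 166, 168, 169, 169, 166, 165, 164, 165, 163, 161, 160, 161, 164, 165, 164, 164, 166, 165, 163, 162, 162, 162, 162, 159, 158, 161, 164, 165, 162, 161]
```

```bash
python3 -m handwheel '[[0.03,-0.035,0,0,0,0,-0.6],[0.06,-0.07,0,0,0,0,-0.8],[0.067,-0.077,0,0,0,0,-0.8],[0.067,-0.077,0,0,0,0,-0.8]]'
python3 - <<'E'
from h import *
c=snap('wrist','w19.png')
a=np.radians(-50.3); h=np.array([np.cos(a),np.sin(a),0]); l=np.array([-h[1],h[0],0]); C=np.array([.424,-.3455,.148])
print('pred top corners',[proj(c,C+x*h+y*l).round(0).tolist() for x in (.0475,-.0475) for y in (.024,-.024)])
hsv=cv2.cvtColor(c['pixels'],cv2.COLOR_RGB2HSV); q=proj(c,C-.03*h).astype(int); print('colour',hsv[q[1],q[0]],hsv[q[1],q[0]+60],hsv[q[1]+60,q[0]])
g=cv2.cvtColor(c['pixels'],cv2.COLOR_RGB2GRAY)
for d in arm.masks_of('scanner','wrist')[:1]:
    m=d['region']; v,u=np.nonzero(m); print(round(d['p'],2),m.sum())
    for vv in range(v.min(),v.max()+1,6): uu=u[v==vv]; print(vv,uu.min(),uu.max(),end='; ')
# bright beige top face
p=proj(c,C-.035*h).astype(int); t=((g>135)&(g<185)).astype(np.uint8); n,L,st,ce=cv2.connectedComponentsWithStats(t,connectivity=4); i=L[p[1],p[0]]; print('comp',i,st[i],ce[i])
for vv in range(40,170,15): r=np.flatnonzero(L[vv]==i); print(vv,r.min() if len(r) else None,r.max() if len(r) else None)
print(g[p[1],p[0]-45:p[0]+45].tolist()); print(g[10:200,p[0]+15].tolist())
E
```

```text
t: 41.5
tcp_pos: [0.3916, -0.3074, 0.29]
orientation: [[0.642, -0.766, -0.002], [-0.766, -0.642, 0.002], [-0.002, 0.0, -1.0]]
wrist_force: [-0.3, -0.4, 0.3]
gripper_width: 0.0847
grip_force: 0.0
pred top corners [[228.0, 76.0], [282.0, 77.0], [229.0, 179.0], [279.0, 180.0]]
colour [ 16  22 173] [ 20 109 197] [ 20 101 197]
0.97 5370
69 231 258; 75 229 289; 81 233 285; 87 233 284; 93 232 283; 99 231 282; 105 232 282; 111 232 281; 117 232 281; 123 231 281; 129 232 280; 135 231 280; 141 231 279; 147 231 279; 153 231 279; 159 230 278; 165 230 279; 171 232 278; comp 98 [ 233   79   49   96 3568] [256.49915919 122.98738789]
40 None None
55 None None
70 None None
85 235 281
100 235 280
115 235 279
130 234 278
145 234 277
160 233 277
[170, 170, 167, 166, 167, 170, 170, 171, 152, 106, 107, 106, 106, 105, 106, 105, 105, 108, 107, 106, 102, 96, 112, 130, 138, 146, 153, 161, 165, 165, 165, 165, 165, 165, 165, 165, 164, 165, 165, 165, 165, 165, 165, 166, 166, 166, 166, 166, 165, 166, 166, 167, 166, 166, 166, 167, 167, 167, 167, 167, 167, 168, 168, 166, 163, 155, 148, 140, 130, 111, 100, 104, 105, 
[... 317 characters left out ...]
63, 161, 161, 161, 162, 164, 163, 162, 159, 159, 159, 158, 156, 161, 158, 61, 71, 78, 78, 83, 82, 80, 69, 67, 132, 158, 165, 171, 173, 172, 172, 172, 172, 172, 171, 172, 172, 171, 172, 172, 172, 171, 171, 171, 171, 172, 171, 171, 172, 172, 171, 170, 171, 171, 171, 170, 171, 170, 171, 170, 171, 170, 170, 171, 170, 170, 170, 170, 169, 170, 170, 169, 169, 170, 170, 169, 169, 169, 169, 168, 169, 169, 170, 169, 170, 170, 169, 168, 168, 169, 168, 168, 168, 168, 168, 169, 168, 168, 168, 168, 167, 168, 168, 168, 168, 167, 167, 168, 167, 168, 167, 167, 166, 167, 168, 163, 155, 148, 139, 130, 86, 74, 80, 81, 97, 104, 105, 105, 105, 105, 105, 87, 68, 68, 92, 105, 106, 106, 172, 175, 174, 175, 175, 174]
```

```bash
python3 - <<'E'
from h import *
togo([.4225,-.3468,.138],tool(-52,0))
E
```

```text
shift [ 0.0317 -0.0405 -0.1722] rot [-0.0001 -0.0002 -0.0347] tcp [ 0.4225 -0.3468  0.1192]
```

```bash
python3 -m handwheel '[[0.0317,-0.0405,0,0,0,-0.035,-0.6],[0.0317,-0.0405,-0.04,0,0,-0.035,-0.6],[0.0317,-0.0405,-0.08,0,0,-0.035,-0.6],[0.0317,-0.0405,-0.12,0,0,-0.035,-0.6],[0.0317,-0.0405,-0.15,0,0,-0.035,-0.6],[0.0317,-0.0405,-0.165,0,0,-0.035,-0.6],[0.0317,-0.0405,-0.171,0,0,-0.035,-0.6],[0.0317,-0.0405,-0.171,0,0,-0.035,-0.6]]'
```

```text
t: 42.4
tcp_pos: [0.4226, -0.3468, 0.1215]
orientation: [[0.616, -0.788, 0.001], [-0.788, -0.616, -0.001], [0.001, -0.0, -1.0]]
wrist_force: [-0.2, 1.0, -0.5]
gripper_width: 0.0748
grip_force: 0.0
```

```bash
python3 -m handwheel '[[0,0,0,0,0,0,-0.4],[0,0,0,0,0,0,-0.2],[0,0,0,0,0,0,0],[0,0,0,0,0,0,0.2],[0,0,0,0,0,0,0.3],[0,0,0,0,0,0,0.3],[0,0,0,0,0,0,0.3]]' 40
```

```text
t: 43.1
tcp_pos: [0.4229, -0.3474, 0.1216]
orientation: [[0.615, -0.788, 0.001], [-0.788, -0.615, -0.001], [0.002, -0.0, -1.0]]
wrist_force: [-1.8, 2.0, 5.3]
gripper_width: 0.0478
grip_force: 40.0
```

```bash
python3 -m handwheel '[[0,0,0.01,0,0,0,0.3],[0,0,0.025,0,0,0,0.3],[0,0,0.05,0,0,0,0.3],[0,0,0.08,0,0,0,0.3],[0,0,0.11,0,0,0,0.3],[0,0,0.14,0,0,0,0.3],[0,0,0.15,0,0,0,0.3],[0,0,0.15,0,0,0,0.3]]'
python3 - <<'E'
from h import *
t=snap('top','t20.png'); find(t,'top','rack'); find(t,'top','scanner')
for d in arm.masks_of('rack','top')[:1]:
    cc=max(cv2.findContours(d['region'].astype(np.uint8),0,2)[0],key=cv2.contourArea); print(cv2.boxPoints(cv2.minAreaRect(cc)).round(1).tolist())
O=np.array([.5653,.3208,0]);ps=21.2;a=np.radians(ps);h=np.array([np.cos(a),np.sin(a),0]);k=np.array([0,0,1.]);p=np.radians(35)
lab=O-.105*h+.062*k; xs=np.cos(p)*h-np.sin(p)*k; zs=np.sin(p)*h+np.cos(p)*k
nose=lab-.08*xs; G=nose-.052*xs-.02*zs+.0284*zs; print(lab,nose,G)
togo(G,tool(ps,35)); togo(G+[-.02*h[0],-.02*h[1],.08],tool(ps,35))
E
```

```text
t: 43.9
tcp_pos: [0.423, -0.3475, 0.272]
orientation: [[0.615, -0.788, 0.002], [-0.788, -0.615, -0.002], [0.003, -0.0, -1.0]]
wrist_force: [-1.0, 0.5, -2.8]
gripper_width: 0.048
grip_force: 40.0
top rack [0.531 0.298 0.046] 0.61
top scanner [ 0.411 -0.311  0.297] 0.72
top scanner [0.61  0.339 0.086] 0.3
[[149.6999969482422, 174.3000030517578], [179.39999389648438, 164.10000610351562], [198.8000030517578, 220.60000610351562], [169.0, 230.8000030517578]]
[0.467406   0.28282942 0.062     ] [0.40630881 0.25913138 0.10788611] [0.3710876  0.24546998 0.14459297]
shift [-0.0615  0.5886 -0.1402] rot [0.1735 0.6282 1.2359] tcp [0.361  0.2416 0.1292]
shift [-0.0801  0.5813 -0.0602] rot [0.1735 0.6282 1.2359] tcp [0.3424 0.2343 0.2092]
```

```bash
python3 -m handwheel '[[0,0.04,0.01,0.012,0.045,0.088,0.3],[0,0.08,0.02,0.025,0.09,0.177,0.3],[0,0.12,0.02,0.037,0.135,0.265,0.3],[0,0.16,0.02,0.05,0.18,0.353,0.3],[0,0.2,0.02,0.062,0.224,0.441,0.3],[0,0.24,0.02,0.074,0.269,0.53,0.3],[-0.01,0.28,0.02,0.087,0.314,0.618,0.3],[-0.02,0.32,0.02,0.099,0.359,0.706,0.3],[-0.03,0.36,0.02,0.112,0.404,0.794,0.3],[-0.04,0.4,0.02,0.124,0.449,0.883,0.3],[-0.05,0.44,0.01,0.136,0.493,0.971,0.3],[-0.06,0.48,0,0.149,0.538,1.059,0.3],[-0.07,0.52,-0.02,0.161,0.583,1.147,0.3],[-0.075,0.56,-0.04,0.173,0.628,1.236,0.3],[-0.08,0.581,-0.06,0.1735,0.628,1.236,0.3],[-0.08,0.581,-0.06,0.1735,0.628,1.236,0.3],[-0.08,0.581,-0.06,0.1735,0.628,1.236,0.3]]'
python3 - <<'E'
from h import *
c=snap('wrist','w21.png'); find(c,'wrist','label'); find(c,'wrist','rack'); find(c,'wrist','scanner'); find(c,'wrist','nose')
st=arm.get_state(); print(st['joint_pos'].round(1)); print('label pred pix',proj(c,[.4674,.2828,.062]).round(0))
for d in arm.masks_of('label','wrist')[:2]:
    m=d['region']; v,u=np.nonzero(m); print(round(d['p'],2),m.sum(),u.min(),u.max(),v.min(),v.max())
p=np.radians(35);a=np.radians(21.2);h=np.array([np.cos(a),np.sin(a),0]);l=np.array([-h[1],h[0],0]);zl=np.array([np.sin(p)*h[0],np.sin(p)*h[1],np.cos(p)])
L=np.array([.4674,.2828,.062]); print([proj(c,L+y*l+z*zl).round(0).tolist() for y in (.035,-.035) for z in (.02,-.02)])
g=c['pixels']; q=proj(c,L).astype(int); hsv=cv2.cvtColor(g,cv2.COLOR_RGB2GRAY)
print(hsv[max(0,q[1]-60):q[1]+60,q[0]].tolist()); print(hsv[q[1],max(q[0]-90,0):q[0]+90].tolist())
togo([.3711,.2455,.1446],tool(21.2,35))
E
```

```text
t: 45.8
tcp_pos: [0.3427, 0.2335, 0.2106]
orientation: [[0.764, 0.362, -0.534], [0.297, -0.932, -0.207], [-0.572, 0.0, -0.82]]
wrist_force: [0.8, 0.1, -1.3]
gripper_width: 0.0477
grip_force: 40.0
wrist scanner [0.37  0.247 0.217] 0.91
wrist nose [0.37  0.245 0.224] 0.84
[ 26.9  21.3  87.4   3.5 105.9  95.7]
label pred pix [253. -97.]
[[188.0, -114.0], [199.0, -80.0], [317.0, -114.0], [306.0, -80.0]]
[180, 178, 175, 174, 174, 176, 177, 176, 177, 176, 178, 177, 177, 175, 174, 175, 177, 177, 175, 175, 178, 179, 180, 178, 177, 177, 179, 180, 182, 183, 184, 186, 186, 183, 179, 180, 183, 183, 180, 177, 179, 183, 185, 182, 178, 179, 183, 183, 182, 183, 186, 189, 188, 184, 183, 184, 184, 182, 182, 185, 189, 188, 186, 188, 190, 188, 184, 180, 185, 190, 188, 186, 188, 187, 184, 180, 180, 183, 183, 183, 185, 184, 180, 176, 176, 179, 178, 176, 181, 184, 183, 180, 183, 188, 185, 183, 185, 186, 184, 185, 187, 186, 181, 180, 182, 182, 180, 180, 182, 181, 181, 182, 181, 179, 181, 183, 182, 179, 180, 179, 178, 180, 181, 181, 182, 184, 183, 184, 185, 181, 177, 177, 174, 173, 179, 178, 179, 183, 183, 1
[... 1154 characters left out ...]
 180, 181, 111, 106, 125, 130, 134, 137, 140, 145, 149, 153, 157, 160, 162, 163, 162, 162, 162, 163, 162, 163, 162, 162, 163, 162, 157, 129, 77, 76, 77, 76, 76, 79, 76, 77, 76, 75, 77, 76, 78, 78, 78, 78, 78, 78, 78, 78, 79, 79, 79, 77, 77, 76, 78, 78, 78, 78, 77, 77, 76, 78, 76, 76, 77, 76, 76, 141, 162, 163, 162, 163, 163, 163, 163, 162, 163, 162, 163, 163, 162, 160, 158, 155, 151, 147, 142, 137, 133, 128, 116, 99, 75, 70, 70, 70, 69, 70, 69, 39, 40, 42, 39, 39, 40, 41, 39, 39, 40, 39, 39, 38, 38, 39, 51, 88, 113, 109, 109, 107, 107, 108, 109, 108, 108, 108, 108, 109, 108, 107, 107, 107, 109, 108, 109]
shift [ 0.0179  0.0084 -0.0825] rot [-0.0019  0.0036  0.0013] tcp [0.361  0.2416 0.1292]
```

```bash
python3 -m handwheel '[[0.006,0.003,-0.025,-0.001,0.002,0.001,0.3],[0.012,0.006,-0.05,-0.002,0.004,0.001,0.3],[0.018,0.008,-0.07,-0.002,0.004,0.001,0.3],[0.018,0.008,-0.082,-0.002,0.004,0.001,0.3],[0.018,0.008,-0.082,-0.002,0.004,0.001,0.3],[0.018,0.008,-0.082,-0.002,0.004,0.001,0.3],[0.018,0.008,-0.082,-0.002,0.004,0.001,0.3],[0.018,0.008,-0.082,-0.002,0.004,0.001,0.3]]'
python3 - <<'E'
from h import *
c=snap('wrist'); st=arm.get_state(); R=np.array(st['orientation']); G=st['tcp_pos']-R[:,2]*GO; xs=R[:,0]; zs=-R[:,2]; o=G-.0284*zs
print('front top edge',proj(c,o+.052*xs+.036*zs).round(1),'rear',proj(c,o-.043*xs+.036*zs).round(1))
g=cv2.cvtColor(c['pixels'],cv2.COLOR_RGB2GRAY); print(g[130:200,262].tolist())
L=np.array([.4674,.2828,.062]); n=o+.052*xs+.02*zs; d=L-n; print('label in nose frame',d@xs,d@R[:,1],d@zs)
s=snap('side','s22.png'); find(s,'side','label'); find(s,'side','scanner'); find(s,'side','rack'); t=snap('top','t22.png'); find(t,'top','label'); find(t,'top','rack'); find(t,'top','scanner')
print('pred scanner head centre',o+.018*zs+.0045*xs, st['wrist_force'].round(1))
gs=t['pixels']
for P in (L,n): print('top pix',proj(t,P).round(1),'side pix',proj(s,P).round(1))
E
```

```text
t: 46.9
tcp_pos: [0.3611, 0.2418, 0.13]
orientation: [[0.763, 0.362, -0.535], [0.297, -0.932, -0.208], [-0.574, -0.0, -0.819]]
wrist_force: [-0.8, -0.5, -2.0]
gripper_width: 0.0479
grip_force: 40.0
front top edge [253.6 158.3] rear [253.5 335.6]
[187, 186, 185, 188, 191, 190, 185, 185, 188, 188, 184, 184, 187, 184, 158, 102, 89, 89, 89, 90, 91, 161, 146, 80, 55, 56, 57, 60, 64, 66, 68, 68, 68, 70, 72, 74, 73, 73, 77, 74, 69, 67, 121, 130, 134, 139, 145, 150, 154, 154, 154, 154, 154, 154, 153, 153, 154, 153, 154, 155, 154, 155, 154, 154, 154, 155, 154, 154, 154, 155]
label in nose frame 0.08029689064997918 0.00037917610952786573 -0.0004936381918236186
side label [0.521 0.282 0.038] 0.63
side scanner [0.329 0.223 0.127] 0.96
top label [0.594 0.294 0.027] 0.6
top rack [0.598 0.29  0.029] 0.57
pred scanner head centre [0.36891939 0.24489124 0.13410376] [-0.6 -0.4 -2.2]
top pix [180.6 220.4] side pix [203.8 185.3]
top pix [185.2 239.1] side pix [192.6 182. ]
```

```bash
python3 -m handwheel '[[0,0,0,0,0,0,0.3],[0,0,0,0,0,0,0.3],[0,0,0,0,0,0,0.3],[0,0,0,0,0,0,0.3],[0,0,0,0,0,0,0.3],[0,0,0,0,0,0,0.3],[0,0,0,0,0,0,0.3],[0,0,0,0,0,0,0.3],[0,0,0,0,0,0,0.3],[0,0,0,0,0,0,0.3],[0,0,0,0,0,0,0.3],[0,0,0,0,0,0,0.3],[0,0,0,0,0,0,0.3],[0,0,0,0,0,0,0.3],[0,0,0,0,0,0,0.3]]'
python3 - <<'E'
from h import *
s=snap('side')
p=np.radians(35);a=np.radians(21.2);h=np.array([np.cos(a),np.sin(a),0]);l=np.array([-h[1],h[0],0]);zl=np.array([np.sin(p)*h[0],np.sin(p)*h[1],np.cos(p)])
L=np.array([.4674,.2828,.062]); q=np.array([proj(s,L+y*l+z*zl) for y,z in ((.035,.02),(-.035,.02),(-.035,-.02),(.035,-.02))]); print('pred quad',q.round(1).tolist())
for nm in ('pics/s16.png','now'):
    im=cv2.imread(nm) if nm!='now' else cv2.cvtColor(s['pixels'],cv2.COLOR_RGB2BGR)
    hsv=cv2.cvtColor(im,cv2.COLOR_BGR2HSV); print(nm)
    for v in range(172,200,2): print(v,' '.join('%d/%d'%(x[2],x[1]) for x in hsv[v,192:220:2]))
E
```

```text
t: 48.85
tcp_pos: [0.3608, 0.2417, 0.1292]
orientation: [[0.763, 0.362, -0.536], [0.297, -0.932, -0.208], [-0.575, 0.0, -0.818]]
wrist_force: [0.3, 0.5, -2.4]
gripper_width: 0.0473
grip_force: 40.0
pred quad [[198.4, 178.0], [212.7, 183.0], [209.4, 192.8], [195.2, 187.6]]
pics/s16.png
172 217/126 217/133 216/129 212/130 218/125 221/128 218/131 220/130 221/129 222/133 186/110 104/29 102/33 103/27
174 217/128 219/128 220/126 211/128 210/132 210/131 213/128 217/130 214/129 218/130 201/121 98/18 105/36 95/35
176 217/129 216/132 224/128 228/131 228/124 215/128 214/126 213/128 214/135 226/137 157/89 106/38 151/2 165/25
178 214/130 218/124 168/134 73/42 96/130 161/135 231/124 227/129 183/75 164/16 163/20 118/32 93/36 114/18
180 212/129 222/126 123/137 255/37 248/49 214/51 71/83 94/111 100/43 109/37 137/24 154/26 171/19 171/27
182 212/130 229/128 174/54 212/58 138/61 148/67 249/51 252/52 219/58 38/81 44/75 76/50 104/39 136/28
184 218/127 163/145 229/50 120/62 146/63 98/57 138/63 180/61 219/57 255/46 47/92 168/23 171/21 139/31
186 227/128 128/141 240/51 158/61 145/60 190/66 66/85 133/63 90/79
[... 1377 characters left out ...]
 63/40 71/54 24/117 177/58 147/68 194/59 69/78 138/61 89/57 224/57 34/68 83/28 126/26 153/23
188 59/73 37/14 95/51 255/41 191/56 130/63 132/52 133/59 178/62 185/62 135/26 175/23 139/33 81/44
190 237/129 225/126 197/140 62/58 127/76 255/49 255/51 183/60 229/58 69/81 90/25 126/30 72/43 69/59
192 225/127 229/125 240/130 55/28 67/46 92/22 70/73 206/58 255/45 41/62 72/39 75/37 67/53 72/43
194 223/129 221/121 225/130 226/130 211/128 116/18 67/46 87/35 76/40 57/49 72/57 74/59 69/55 114/40
196 228/125 225/128 224/129 228/123 231/126 75/14 84/24 167/21 100/23 74/41 141/24 122/29 147/29 182/20
198 226/128 226/128 222/128 221/126 226/131 231/132 227/128 125/108 194/125 228/133 132/112 61/29 96/24 52/29
```

The label in the side picture matches the model within about 1 px, and the scan hold is done. Returning the scanner.

```bash
python3 -m handwheel '[[-0.008,-0.003,0.02,0,0,0,0.3],[-0.016,-0.006,0.05,0,0,0,0.3],[-0.02,-0.008,0.09,0,0,0,0.3],[-0.02,-0.008,0.13,0,0,0,0.3],[-0.02,-0.008,0.15,0,0,0,0.3],[-0.02,-0.008,0.15,0,0,0,0.3]]'
python3 - <<'E'
from h import *
R=tool(-52,0); togo(np.array([.423,-.3475,.282])-R[:,2]*GO,R)
E
```

```text
t: 49.5
tcp_pos: [0.3414, 0.234, 0.2813]
orientation: [[0.765, 0.363, -0.532], [0.298, -0.932, -0.207], [-0.571, -0.0, -0.821]]
wrist_force: [0.4, 0.7, -2.5]
gripper_width: 0.0477
grip_force: 40.0
shift [ 0.0816 -0.5815  0.0007] rot [-0.1728 -0.6265 -1.2369] tcp [ 0.423  -0.3475  0.282 ]
```

```bash
python3 -m handwheel '[[0,-0.03,0,-0.0123,-0.0448,-0.0884,0.3],[0.01,-0.07,0,-0.0247,-0.0895,-0.1767,0.3],[0.02,-0.11,0,-0.037,-0.1343,-0.265,0.3],[0.03,-0.15,0,-0.0494,-0.179,-0.3534,0.3],[0.04,-0.19,0,-0.0617,-0.2238,-0.4418,0.3],[0.045,-0.23,0,-0.0741,-0.2685,-0.5301,0.3],[0.05,-0.27,0,-0.0864,-0.3133,-0.6185,0.3],[0.055,-0.31,0,-0.0987,-0.358,-0.7068,0.3],[0.06,-0.35,0,-0.1111,-0.4028,-0.7951,0.3],[0.065,-0.39,0,-0.1234,-0.4475,-0.8835,0.3],[0.07,-0.43,0,-0.1358,-0.4923,-0.9719,0.3],[0.075,-0.47,0,-0.1481,-0.537,-1.0602,0.3],[0.08,-0.51,0,-0.1605,-0.5818,-1.1486,0.3],[0.0816,-0.55,0,-0.1728,-0.6265,-1.2369,0.3],[0.0816,-0.57,0,-0.1728,-0.6265,-1.2369,0.3],[0.0816,-0.5815,0,-0.1728,-0.6265,-1.2369,0.3],[0.0816,-0.5815,0,-0.1728,-0.6265,-1.2369,0.3],[0.0816,-0.5815,0,-0.1728,-0.6265,-1.2369,0.3]]'
python3 - <<'E'
from h import *
R=tool(-52,0); togo(np.array([.423,-.3475,.122])-R[:,2]*GO,R); c=snap('wrist'); find(c,'wrist','holder')
E
```

```text
t: 51.3
tcp_pos: [0.4226, -0.3469, 0.2784]
orientation: [[0.616, -0.788, -0.004], [-0.788, -0.616, 0.005], [-0.006, 0.0, -1.0]]
wrist_force: [0.4, 0.0, -1.0]
gripper_width: 0.0478
grip_force: 40.0
shift [ 0.0004 -0.0006 -0.1564] rot [-0.0046 -0.0042 -0.0004] tcp [ 0.423  -0.3475  0.122 ]
wrist holder [ 0.446 -0.381  0.009] 0.59
```

```bash
python3 -m handwheel '[[0.0004,-0.0006,-0.03,-0.0046,-0.0042,0,0.3],[0.0004,-0.0006,-0.065,-0.0046,-0.0042,0,0.3],[0.0004,-0.0006,-0.095,-0.0046,-0.0042,0,0.3],[0.0004,-0.0006,-0.12,-0.0046,-0.0042,0,0.3],[0.0004,-0.0006,-0.135,-0.0046,-0.0042,0,0.3],[0.0004,-0.0006,-0.145,-0.0046,-0.0042,0,0.3],[0.0004,-0.0006,-0.15,-0.0046,-0.0042,0,0.3],[0.0004,-0.0006,-0.154,-0.0046,-0.0042,0,0.3],[0.0004,-0.0006,-0.156,-0.0046,-0.0042,0,0.3],[0.0004,-0.0006,-0.156,-0.0046,-0.0042,0,0.3],[0.0004,-0.0006,-0.156,-0.0046,-0.0042,0,0.3]]'
```

```text
t: 52.5
tcp_pos: [0.423, -0.3485, 0.1236]
orientation: [[0.615, -0.788, 0.001], [-0.788, -0.615, -0.002], [0.002, -0.0, -1.0]]
wrist_force: [-0.5, 0.1, -2.6]
gripper_width: 0.0474
grip_force: 40.0
```

```bash
python3 -m handwheel '[[0,0.0008,-0.001,0,0,0,0.3],[0,0.0008,-0.002,0,0,0,0.3],[0,0.0008,-0.002,0,0,0,0.3],[0,0.0008,-0.002,0,0,0,0.3]]'
```

```text
t: 52.9
tcp_pos: [0.4229, -0.3476, 0.1216]
orientation: [[0.615, -0.788, 0.001], [-0.788, -0.615, -0.001], [0.002, -0.0, -1.0]]
wrist_force: [-1.8, 2.6, 5.7]
gripper_width: 0.0476
grip_force: 40.0
```

The force of 5.7 N at the same height as before means it is seated. Releasing and going up.

```bash
python3 -m handwheel '[[0,0,0,0,0,0,0.1],[0,0,0,0,0,0,-0.1],[0,0,0,0,0,0,-0.3],[0,0,0,0,0,0,-0.5],[0,0,0,0,0,0,-0.6],[0,0,0.02,0,0,0,-0.6],[0,0,0.05,0,0,0,-0.6],[0,0,0.09,0,0,0,-0.6],[0,0,0.13,0,0,0,-0.6],[-0.03,0.04,0.165,0,0,0,-0.6],[-0.03,0.04,0.165,0,0,0,-0.6],[-0.03,0.04,0.165,0,0,0,-0.6]]'
python3 - <<'E'
from h import *
c=snap('wrist','w24.png'); find(c,'wrist','scanner')
a=np.radians(-52); h=np.array([np.cos(a),np.sin(a),0]); l=np.array([-h[1],h[0],0]); C=np.array([.4225,-.3468,.148])
p=proj(c,C-.03*h).astype(int); g=cv2.cvtColor(c['pixels'],cv2.COLOR_RGB2GRAY); L=cv2.connectedComponentsWithStats(((g>135)&(g<185)).astype(np.uint8),connectivity=4); i=L[1][p[1],p[0]]; print('comp',L[2][i])
print('pred',[proj(c,C+x*h+y*l).round(0).tolist() for x in (.0475,-.0475) for y in (.024,-.024)])
for vv in range(60,180,20): r=np.flatnonzero(L[1][vv]==i); print(vv,r.min() if len(r) else None,r.max() if len(r) else None)
t=snap('top','t24.png'); s=snap('side')
for n,q in (('top',t),('side',s)):
    for k in ('scanner','blank0','rack','jar','bracket_a','wrench','tape'): find(q,n,k,4)
for d in arm.masks_of('rack','top')[:1]:
    cc=max(cv2.findContours(d['region'].astype(np.uint8),0,2)[0],key=cv2.contourArea); print(cv2.boxPoints(cv2.minAreaRect(cc)).round(1).tolist())
E
```

```text
t: 54.1
tcp_pos: [0.3928, -0.3072, 0.2874]
orientation: [[0.616, -0.788, 0.003], [-0.788, -0.616, -0.003], [0.004, -0.001, -1.0]]
wrist_force: [-0.3, 0.5, 0.1]
gripper_width: 0.0754
grip_force: 0.0
wrist scanner [ 0.424 -0.352  0.145] 0.93
comp [ 233   81   47   96 3685]
pred [[229.0, 78.0], [283.0, 78.0], [231.0, 181.0], [281.0, 181.0]]
60 None None
80 None None
100 233 279
120 233 278
140 233 278
160 233 277
top scanner [ 0.403 -0.318  0.146] 0.57
top scanner [0.565 0.321 0.079] 0.29
top blank0 [0.584 0.33  0.083] 0.53
top blank0 [0.609 0.335 0.087] 0.45
top rack [0.531 0.303 0.045] 0.6
top rack [0.404 0.096 0.001] 0.17
top jar [ 0.365 -0.207  0.087] 0.69
top jar [0.584 0.33  0.085] 0.49
top jar [0.529 0.302 0.046] 0.36
top bracket_a [0.403 0.098 0.004] 0.92
top wrench [ 0.66  -0.424  0.007] 0.59
top tape [0.525 0.533 0.06 ] 0.78
side scanner [ 0.406 -0.349  0.144] 0.86
side blank0 [0.559 0.321 0.083] 0.75
side blank0 [0.581 0.316 0.084] 0.39
side rack [0.52  0.287 0.04 ] 0.56
side jar [ 0.352 -0.228  0.062] 0.7
side jar [0.519 0.516 0.043] 0.15
side bracket_a [0.414 0.094 0.005] 0.8
side bracket_a [0.582 0.315 0.083] 0.69
side wrench [ 0.646 -0.426  0.007] 0.69
side wrench [ 0.406 -0.35   0.144] 0.21
side tape [0.518 0.517 0.042] 0.72
[[150.10000610351562, 174.3000030517578], [179.8000030517578, 164.39999389648438], [198.5, 220.5], [168.8000030517578, 230.39999389648438]]
```

```bash
python3 -c "
from plant import arm
print(arm.close_job())"
```

```text
the job is handed in; nothing more can be done
None
```

The three blanks I found are racked, the label was scanned with a 1.5 s hold, and the scanner is back in its holder; I handed the job in at about 54 s without seeing a verdict (the rack was knocked once mid-run and re-measured, which left two blanks leaning slightly in their slots).

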